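Put the spice jars away in the bolted drawer

ROBOT

A 7-joint arm with a two-finger parallel gripper is mounted at the origin on the work surface. World frame = base frame: x ahead of the robot, y to its left, z up, the work surface at z = 0. Lengths are in m, angles in rad, forces in N, time in s.
With the tool pointing down it reaches from about 0.4 to 0.85 m from the base axis. Payload 10.4 kg.
Tool frame: the origin (TCP) lies at the very end of the fingers, on their centre line; the grasp point (between the pads) lies 19 mm behind it; y points along the fingers, x is the direction in which the jaws open and shut, and the axes are right-handed (so a half turn about y gives the same grasp; the last joint's range is limited). The gripper opens to 87 mm and grips with 3 to 60 N. Pads are 19 mm wide; open, the fingers measure 117 mm over their backs; the gripper's body (75 mm by 190 mm) begins 51 mm behind the grasp point.
Start: joints at [-1.151, 0.332, -0.065, 1.46, 0.022, 1.35, -0.088], TCP at [0.268, 0.565, 0.183] pointing down, gripper open.
Joint ranges: [-2.6, 2.6], [-0.5, 2.12], [-1.47, 1.34], [0.16, 2.42], [-1.27, 4.41], [0.06, 2.06], [-2.6, 2.6]. Speed limits (rad/s): [2.22, 2.22, 2.79, 2.79, 3.14, 3.14, 3.14].

INTERFACE

Orientations are given as a unit quaternion [x, y, z, w].
In Python, from bench import readout, vision, r gives the robot as it stands.
- The arm moves only by the tool arm_command, never from a script. Its argument "targets" is a list that holds one entry, the list of rows, each a list of 6 numbers: the shift along the tool's x, y, z in m, then the turn, a rotation vector about the tool's x, y, z in degrees. A call has 1 to 12 rows; each row shifts and turns the commanded pose from where the row before left it, along the tool's axes as they then stand; what a row does not reach is not made up. A row lasts 1/12 s, in which the tool goes at most 41.7 mm and 7.16 degrees, less where a joint would pass 70% of its speed; a pose out of reach is approached as far as the arm can. A call is refused whole if a number of a shift passes 0.0417 or a number of a turn 7.16, either way. A call with a gripper value outside its range is refused whole. "hand" is the opening, from 0 (shut) to 1 (fully open), set as the call begins (left out, the last holds). The fingers move at their own pace and stop on an object; "grip_force" is the grip in N (left out, the last holds). Time passes only in rows, so rows that do not move let the fingers close. It gives the time, the measured TCP pose, the force and the opening at its end, in the units of the state.
- readout.read_state(): the state, without advancing time (a new reading comes with each control period).
- vision.camera(name): name is "scene" or "top" or "wrist"; returns a dict with "pixels" (400x640x3 uint8, blue, green, red), "fovy" (degrees; the focal length in pixels is half the picture's height over the tangent of half this angle, whatever the lens; pixels are square), "cx", "cy" (the principal point, pixels), "D" ([k1, k2, p1, p2, k3] as OpenCV has them; the pictures are not rectified), "R" (3x3) and "t" (3): a world point X has camera coordinates R X + t; the wrist camera has in their place "mount" (4x4, takes a point from camera to tool coordinates, whose origin is the TCP and whose axes are the tool frame's). Camera axes: x right, y down, z forward; pixel columns grow to the right and rows downward; lengths in m; the calibration is good to about 2 mm. A picture is of the moment at which its call begins: read the wrist's pose just before it. There is no depth.
- r.close_job(): hands the job in, once; it reports no verdict.
The state is a dict: "time": time; "joint_positions": joint angles; "joint_vel": joint speeds; "joint_torque": joint torques, N m; "ee_pos": TCP position; "eef_rot": TCP orientation; "ft_force": force on the tool from outside, world axes, zero at the start; "torque": the same for the moment, N m; "width": finger opening in m.
Only numpy, scipy, OpenCV 4.12 (cv2) and the standard library are available. Lean on these libraries where they do the work, as an engineer would, in place of code of your own. Each camera call takes 0.05 s, during which the arm holds its last target.

TASK

Slide back the bolt that holds the drawer shut, pull the drawer open, and stand every glass spice jar that is out on the counter upright inside it. Handle the thin glass gently: grip it with no more than about 10 N, set the jars down rather than dropping them. Then ease the drawer fully shut without slamming it, slide the bolt fully home again, and leave the other kitchen things where they are.

Things in the scene. Friction and masses are not known exactly. Their poses are not given: they have to be found in the camera images.
- cabinet: Low wooden drawer unit fixed on the counter, 340 mm wide (its y), 210 mm deep (its x), 90 mm tall, with one drawer. Origin: on the counter, at the middle of the front edge of the carcass; its x points into the unit (away from the robot), y to the left along the front, z up. Its pose and yaw (within 0.2 rad) vary.
- drawer (a joint): How far the drawer is pulled out along the unit's -x (m): 0 shut, 0.17 fully out (the whole inside is then clear of the carcass). About 2 N of friction, stays where it is left. While the bolt is home it can move only about 3 mm; with the bolt out of the keeper it is free.
- drawer_handle (a point): Middle of the steel bar handle of the drawer: bar 10 mm thick and 110 mm long, parallel to the unit's y, 50 mm above the counter, 50 mm in front of the drawer front (bar centre to face). The drawer front is 340 mm wide, 18 mm thick, its top edge 66 mm above the counter. Axes as the unit's; moves with the drawer.
- drawer_floor (a point): Centre of the drawer's inside floor, 16 mm above the counter; axes as the unit's; moves with the drawer. The inside is 150 mm (x) by 300 mm (y); side and rear walls reach 30 mm above this floor, the drawer front 50 mm. The underside of the carcass top is 64 mm above this floor, so upright jars pass beneath it.
- bolt (a joint): The lock slide: flat steel bar on the top edge of the drawer front (rides with the drawer), sliding along the unit's y. 0 = home, locked (left end behind the keeper post); grows as the knob slides to the unit's -y (to the right seen from the robot), to 0.05 = fully back. Past 0.031 it is clear of the keeper. About 2 N of friction, stays where left. Goes home only with the drawer shut.
- bolt_knob (a point): Centre of the top face of the bolt's knob, a dark steel block 16 mm (x) by 22 mm (y) standing 20 mm above the bolt bar; this point is 96 mm above the counter. Axes as the unit's; moves with the bolt.
- keeper (a point): Centre of the top of the fixed steel keeper post at the left end of the unit's front, 16 by 30 mm, 86 mm tall, standing just in front of the end of the bolt; does not move.
- jar1: Squat closed glass spice jar with dark contents and a steel cap: upright cylinder 60 mm in diameter, 58 mm tall, 0.14 to 0.28 kg. Thin, fragile glass: grip it with about 10 N (20 N at most, force on one finger pad). Origin: centre of its underside; z along its axis. Stands on the counter at the start. Two to four jars are present; an absent one has no pose.
- jar2: Squat closed glass spice jar with dark contents and a steel cap: upright cylinder 60 mm in diameter, 58 mm tall, 0.14 to 0.28 kg. Thin, fragile glass: grip it with about 10 N (20 N at most, force on one finger pad). Origin: centre of its underside; z along its axis. Stands on the counter at the start. Two to four jars are present; an absent one has no pose.
- jar3: Squat closed glass spice jar with dark contents and a steel cap: upright cylinder 60 mm in diameter, 58 mm tall, 0.14 to 0.28 kg. Thin, fragile glass: grip it with about 10 N (20 N at most, force on one finger pad). Origin: centre of its underside; z along its axis. Stands on the counter at the start. Two to four jars are present; an absent one has no pose.
- jar4: Squat closed glass spice jar with dark contents and a steel cap: upright cylinder 60 mm in diameter, 58 mm tall, 0.14 to 0.28 kg. Thin, fragile glass: grip it with about 10 N (20 N at most, force on one finger pad). Origin: centre of its underside; z along its axis. Stands on the counter at the start. Two to four jars are present; an absent one has no pose.
- colander: Bystander, leave it where it is: white plastic colander, 210 mm in diameter, 85 mm tall. Origin: centre of its underside.
- plate: Bystander, leave it where it is: white ceramic plate, 170 mm in diameter, 20 mm tall. Origin: centre of its underside. A pressure cooker (220 mm wide, 200 mm tall) stands beside it, at the left edge of the counter, clear of the work.
- sealring: Bystander, leave it where it is: flat silicone sealing ring of the cooker, 190 mm in diameter, 10 mm tall. Origin: centre of its underside.

How it is judged:
On the way, in this order (a step that is already met when the one before it is completed fails the run):
1. the bolt is slid back clear of the keeper while the drawer is still shut (value of joint bolt above 0.031 m and value of joint drawer below 0.02 m), for 0.1 s.
2. the drawer is pulled open by at least 120 mm (value of joint drawer above 0.12 m), for 0.2 s.
3. every jar stands upright on the floor of the open drawer, released (value of joint drawer above 0.08 m and x of jar1 in the frame of drawer_floor between -0.06 and 0.06 m and y of jar1 in the frame of drawer_floor between -0.135 and 0.135 m and z of jar1 in the frame of drawer_floor between -0.01 and 0.012 m and angle between each of jar1, jar2, jar3, jar4's own z axis and vertical below 0.15 rad and x of jar2 in the frame of drawer_floor between -0.06 and 0.06 m and y of jar2 in the frame of drawer_floor between -0.135 and 0.135 m and z of jar2 in the frame of drawer_floor between -0.01 and 0.012 m and x of jar3 in the frame of drawer_floor between -0.06 and 0.06 m and y of jar3 in the frame of drawer_floor between -0.135 and 0.135 m and z of jar3 in the frame of drawer_floor between -0.01 and 0.012 m and x of jar4 in the frame of drawer_floor between -0.06 and 0.06 m and y of jar4 in the frame of drawer_floor between -0.135 and 0.135 m and z of jar4 in the frame of drawer_floor between -0.01 and 0.012 m and contact force between the fingers and jar1 below 0.1 N and contact force between the fingers and jar2 below 0.1 N and contact force between the fingers and jar3 below 0.1 N and contact force between the fingers and jar4 below 0.1 N), for 0.3 s.
4. the drawer is shut again (value of joint drawer below 0.006 m), for 0.2 s.
At the end, for the whole second after the job is handed in: The drawer is shut to within 6 mm, the bolt is home to within 12 mm, and every jar present stands at rest upright (within 0.15 rad) on the drawer's inside floor (value of joint drawer below 0.006 m and value of joint bolt below 0.012 m and x of jar1 in the frame of drawer_floor between -0.06 and 0.06 m and y of jar1 in the frame of drawer_floor between -0.135 and 0.135 m and z of jar1 in the frame of drawer_floor between -0.01 and 0.012 m and angle between each of jar1, jar2, jar3, jar4's own z axis and vertical below 0.15 rad and x of jar2 in the frame of drawer_floor between -0.06 and 0.06 m and y of jar2 in the frame of drawer_floor between -0.135 and 0.135 m and z of jar2 in the frame of drawer_floor between -0.01 and 0.012 m and x of jar3 in the frame of drawer_floor between -0.06 and 0.06 m and y of jar3 in the frame of drawer_floor between -0.135 and 0.135 m and z of jar3 in the frame of drawer_floor between -0.01 and 0.012 m and x of jar4 in the frame of drawer_floor between -0.06 and 0.06 m and y of jar4 in the frame of drawer_floor between -0.135 and 0.135 m and z of jar4 in the frame of drawer_floor between -0.01 and 0.012 m and linear speed of each of jar1, jar2, jar3, jar4 below 0.03 m/s); the robot touches nothing.
It fails at once if a glass jar is squeezed or pressed by the fingers with more than 20 N on a finger (40 N for both together) (contact force between the fingers and jar1 above 40 N or contact force between the fingers and jar2 above 40 N or contact force between the fingers and jar3 above 40 N or contact force between the fingers and jar4 above 40 N).
It fails at once if a jar is let fall from more than about 40 mm above the drawer floor ((height (world z) of jar1 above 0.05 m and linear speed of jar1 above 0.45 m/s and contact force between anything else and jar1 below 0.05 N) or (height (world z) of jar2 above 0.05 m and linear speed of jar2 above 0.45 m/s and contact force between anything else and jar2 below 0.05 N) or (height (world z) of jar3 above 0.05 m and linear speed of jar3 above 0.45 m/s and contact force between anything else and jar3 below 0.05 N) or (height (world z) of jar4 above 0.05 m and linear speed of jar4 above 0.45 m/s and contact force between anything else and jar4 below 0.05 N)).
It fails at once if the drawer is slammed (faster than 0.5 m/s) (velocity of joint drawer below -0.5 m/s).
It fails at once if a bystander (colander, plate, sealing ring) is shifted by more than 30 mm (distance of any of colander, plate, sealring from where it was at the start of the episode above 0.03 m).
Of jar1, jar2, jar3, jar4 only 2 to 4 are there at a start; the rules pass over those that are not, and their reading is None.
At some moment in a run one of jar1, jar2, jar3, jar4 may be knocked a few centimetres aside while the robot is not near it.
It also fails if it takes over 210 s, if anything falls off the work surface, if the arm or the gripper's body presses on something with over 40 N, if the wrist force passes 120 N, or if a joint passes its speed limit or range.

## Working session

There is one attempt and no reset: what is moved stays moved. The work goes in short steps, Python scripts to look and compute and a tool call to move; the robot and the scene stay as the last step left them, time stands still between calls to the robot, and variables do not carry over. Pictures are saved under pics/ and viewed, and the job is handed in when it is done.

Besides the shell and the picture viewer there is one more tool, called after "Request:" by a JSON object that holds its "method" and its "body". arm_command: Moves the arm, as the interface text tells. Its arguments: {"type":"object","properties":{"targets":{"type":"array","items":{"type":"array","items":{"type":"array","items":{"type":"number"}}}},"hand":{"type":"number"},"grip_force":{"type":"number"}},"required":["targets"]}

```bash
ls; mkdir -p pics
cat > h.py <<'E'
import sys; sys.path.insert(0,'.')
import numpy as np, cv2
from bench import readout, vision, r
from scipy.spatial.transform import Rotation as Ro
def K(c):
    f=200/np.tan(np.radians(c['fovy'])/2); return np.array([[f,0,c['cx']],[0,f,c['cy']],[0,0,1.]])
def cam(name):
    s=readout.read_state(); c=vision.camera(name); c['pixels']=np.asarray(c['pixels'])
    if 'mount' in c:
        M=np.array(c['mount']); T=np.eye(4); T[:3,:3]=Ro.from_quat(s['eef_rot']).as_matrix(); T[:3,3]=s['ee_pos']
        W=np.linalg.inv(T@M); c['R']=W[:3,:3]; c['t']=W[:3,3]
    c['R']=np.array(c['R']);c['t']=np.array(c['t']); return c
def ray(c,uv):
    p=cv2.undistortPoints(np.array([[uv]],float),K(c),np.array(c['D'],float))[0,0]
    d=c['R'].T@np.array([p[0],p[1],1]); return -c['R'].T@c['t'],d
def onz(c,uv,z):
    o,d=ray(c,uv); return o+d*(z-o[2])/d[2]
def proj(c,X):
    return cv2.projectPoints(np.array(X,float).reshape(-1,3),cv2.Rodrigues(c['R'])[0],c['t'],K(c),np.array(c['D'],float))[0][:,0]
def st():
    s=readout.read_state(); np.set_printoptions(precision=4,suppress=True)
    print({k:np.round(s[k],4) for k in ['time','ee_pos','ft_force','width','joint_positions']}); print(Ro.from_quat(s['eef_rot']).as_matrix()); return s
E
python3 - <<'E'
from h import *
st()
for n in ['scene','top','wrist']:
    c=cam(n); cv2.imwrite(f'pics/{n}0.png',c['pixels']); print(n,c['fovy'],c['D'],-c['R'].T@c['t'])
E
```

```text
pics
{'time': np.float64(0.0), 'ee_pos': array([0.2676, 0.5643, 0.1818]), 'ft_force': array([-0.5265, -0.658 , -1.1673]), 'width': np.float64(0.0868), 'joint_positions': array([-1.1506,  0.3329, -0.0647,  1.4609,  0.0216,  1.3499, -0.0885])}
[[ 0.4285 -0.0006 -0.9035]
 [ 0.9035 -0.0014  0.4285]
 [-0.0015 -1.     -0.0001]]
scene 56.57795699996702 [-0.0095  0.      0.      0.      0.    ] [ 1.6196 -0.0848  0.8714]
top 56.288296276767824 [0.018 0.    0.    0.    0.   ] [ 0.4203 -0.0429  1.3182]
wrist 68.59510543864003 [-0.0135  0.      0.      0.      0.    ] [0.2057 0.5951 0.3837]
```

View pics/scene0.png

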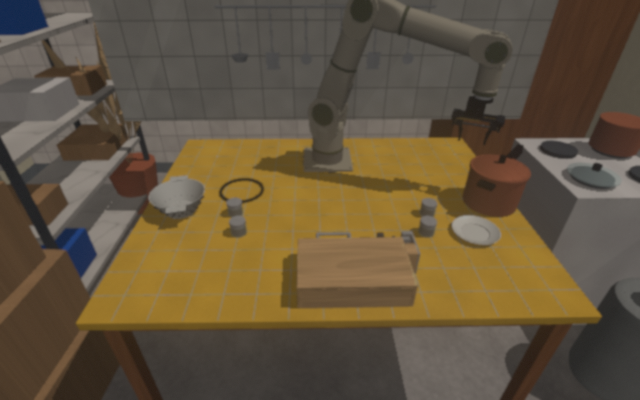

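View pics/top0.png

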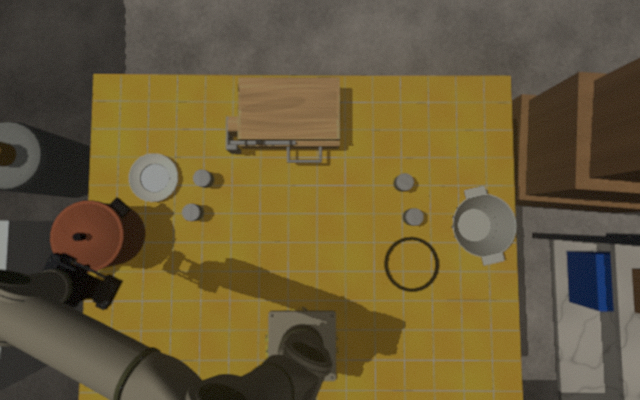

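View pics/wrist0.png

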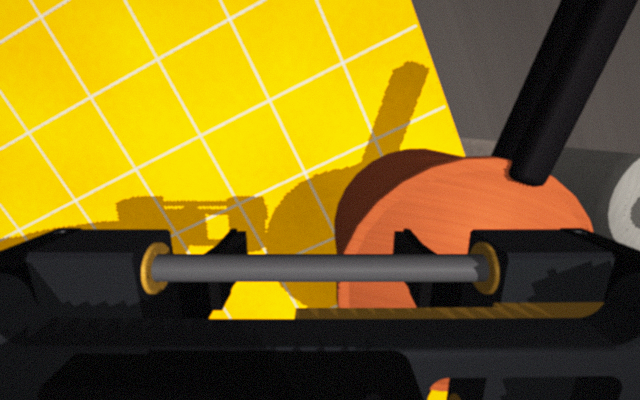

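Four jars are visible in the top view, at about (203,178), (192,212), (404,183) and (414,217). The cabinet roof is at (238–341, 78–140), the keeper near (233,144) and the handle near (307,158). Next I measure these.

Run:
```python
from h import *
c=cam('top'); im=c['pixels']
crop=im[70:230,170:440]; cv2.imwrite('pics/crop0.png',cv2.resize(crop,None,fx=2.9,fy=2.9,interpolation=cv2.INTER_CUBIC))
crop=im[120:175,220:350]; cv2.imwrite('pics/crop1.png',cv2.resize(crop,None,fx=6,fy=6,interpolation=cv2.INTER_CUBIC))
hsv=cv2.cvtColor(im,cv2.COLOR_BGR2HSV)
print(hsv[178,203],hsv[178,206],hsv[183,404],hsv[110,290],hsv[200,300],hsv[145,270])
m=((hsv[...,1]<90)).astype(np.uint8)*255
for (u,v) in [(203,178),(192,212),(404,183),(414,217)]:
    mm=np.zeros_like(m); mm[v-18:v+18,u-18:u+18]=m[v-18:v+18,u-18:u+18]
    n,l,s,ce=cv2.connectedComponentsWithStats(mm); i=1+np.argmax(s[1:,4]); print(s[i],ce[i],onz(c,ce[i],.058), onz(c,ce[i],.03))
```

```text
[ 23  19 121] [ 21  15 120] [ 19  31 117] [ 17 113 144] [ 22 185 145] [ 19 104 101]
[193 170  19  17 264] [202.02651515 178.04924242] [0.56818085 0.33942573 0.058     ] [0.5714665  0.34792131 0.03      ]
[182 204  20  17 266] [191.34962406 212.03759398] [0.4534103  0.37265836 0.058     ] [0.45414598 0.3818923  0.03      ]
[395 173  19  18 261] [403.7816092  181.90038314] [ 0.55572527 -0.34307687  0.058     ] [ 0.55873418 -0.34974516  0.03      ]
[402 208  21  17 268] [412.95149254 216.45149254] [ 0.43883444 -0.37211397  0.058     ] [ 0.43924627 -0.37942741  0.03      ]
```

View pics/crop0.png

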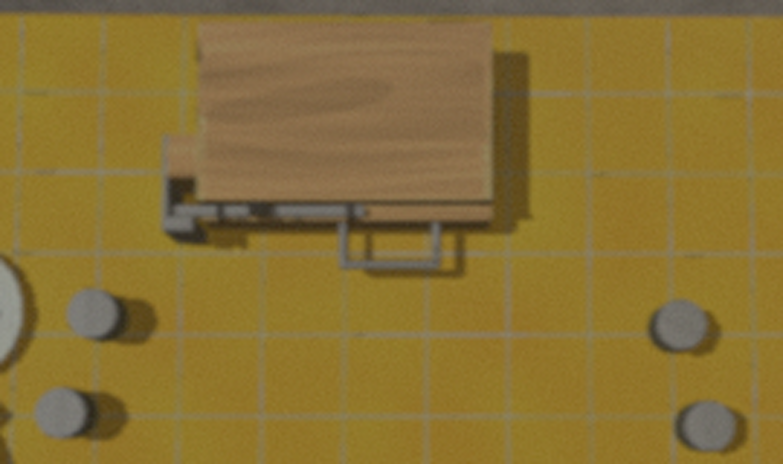

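View pics/crop1.png

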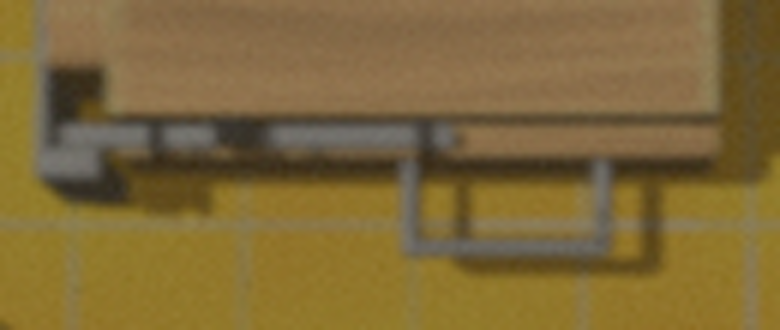

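Run:
```python
from h import *
c=cam('top')
for n,uv,z in [('roofFL',(238.8,138.9),.09),('roofFR',(339.9,139.),.09),('roofBL',(170+200/2.9,70+25/2.9),.09),('roofBR',(170+490/2.9,70+25/2.9),.09),('knob',(260.2,141.8),.096),('keeper',(232,147.2),.086),('hL',(287.5,161.2),.05),('hR',(321.5,161),.05)]: print(n,onz(c,uv,z))
c=cam('scene'); im=c['pixels']; cv2.imwrite('pics/crop2.png',cv2.resize(im[190:310,200:460],None,fx=3,fy=3,interpolation=cv2.INTER_CUBIC))
```

```text
roofFL [0.69527509 0.21079079 0.09      ]
roofFR [ 0.69557119 -0.1250163   0.09      ]
roofBL [0.89969656 0.21284237 0.09      ]
roofBR [ 0.90077328 -0.1225597   0.09      ]
knob [0.68440898 0.13888449 0.096     ]
keeper [0.66817698 0.23379155 0.086     ]
hL [0.62742143 0.05183753 0.05      ]
hR [ 0.62825866 -0.06444042  0.05      ]
```

View pics/crop2.png

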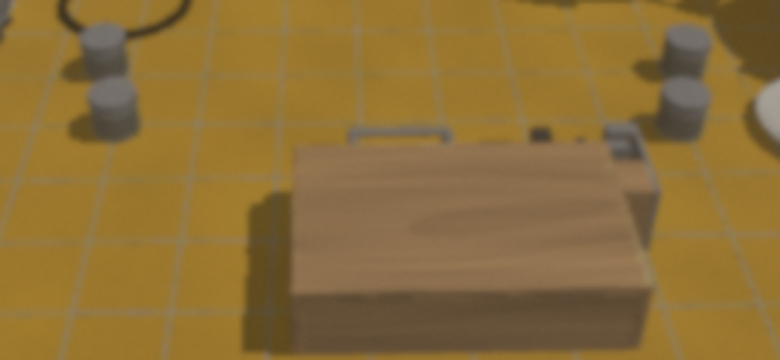

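Request:
{"method": "arm_command", "body": {"targets": [[[0,-0.025,0,0,-6.3,0],[0,-0.025,0,0,-6.3,0],[0,-0.025,0,0,-6.3,0],[0,-0.025,0,0,-6.5,0],[-0.01,0,-0.01,0,0,0],[-0.02,0,-0.02,0,0,0],[-0.02,0,-0.02,0,0,0],[-0.02,0,-0.02,0,0,0],[-0.02,0,-0.02,0,0,0],[-0.02,0,-0.02,0,0,0],[-0.02,0,-0.02,0,0,0],[-0.02,0,-0.02,0,0,0]]], "hand": 0.55, "grip_force": 25}}

```text
time: 1.3
ee_pos: [0.4188, 0.4134, 0.2824]
eef_rot: [-0.5, -0.5, 0.5, 0.5]
ft_force: [0.2, 0.9, 0.1]
width: 0.048
```

Request:
{"method": "arm_command", "body": {"targets": [[[-0.02,0.005,-0.02,0,0,0],[-0.02,0.005,-0.02,0,0,0],[-0.02,0.005,-0.02,0,0,0],[-0.02,0.005,-0.02,0,0,0],[-0.02,0.005,-0.02,0,0,0],[-0.02,0.005,-0.02,0,0,0],[-0.02,0.005,-0.02,0,0,0],[-0.02,0.005,-0.02,0,0,0],[-0.02,0,-0.02,0,0,0],[-0.02,0,-0.02,0,0,0],[-0.01,0,-0.01,0,0,0],[0,0,0,0,0,0]]]}}

```text
time: 2.3
ee_pos: [0.6298, 0.2008, 0.2419]
eef_rot: [0.502, 0.498, -0.499, -0.501]
ft_force: [-0.8, -0.7, 0.5]
width: 0.0479
```

Run:
```python
from h import *
st(); c=cam('wrist'); cv2.imwrite('pics/w1.png',c['pixels'])
```

```text
{'time': np.float64(2.3), 'ee_pos': array([0.6298, 0.2008, 0.2419]), 'ft_force': array([-0.8368, -0.7324,  0.5453]), 'width': np.float64(0.0479), 'joint_positions': array([-0.5004,  0.392 ,  0.1718,  1.2672, -0.0636,  1.4884,  1.2294])}
[[ 0.0054  0.     -1.    ]
 [ 1.     -0.002   0.0054]
 [-0.002  -1.     -0.    ]]
```

View pics/w1.png

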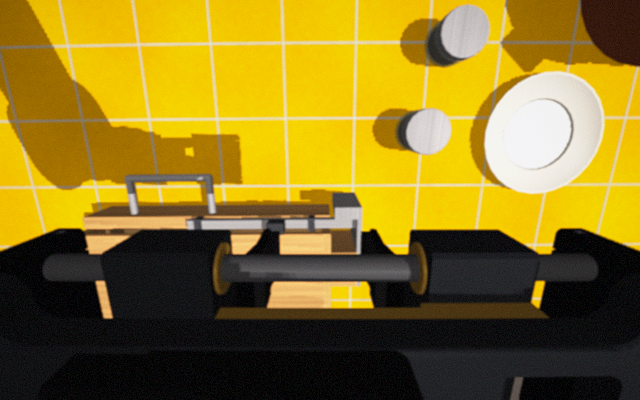

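Run:
```python
from h import *
c=cam('wrist'); cv2.imwrite('pics/w1c.png',cv2.resize(c['pixels'][165:245,80:370],None,fx=2.7,fy=4.,interpolation=cv2.INTER_CUBIC))
for uv,z in [((345,200),.086),((130,178),.05),((212,178),.05)]: print(onz(c,uv,z))
print(proj(c,[[.684,.139,.096],[.668,.234,.086]]))
```

```text
[0.6507565 0.2358201 0.086    ]
[ 0.62837857 -0.05545513  0.05      ]
[0.6286916  0.05726922 0.05      ]
[[268.02400882 227.72961414]
 [343.29884982 213.11881533]]
```

View pics/w1c.png

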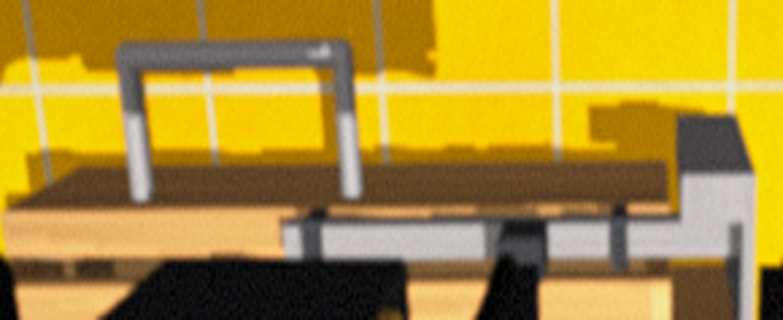

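Request:
{"method": "arm_command", "body": {"targets": [[[-0.02,0,-0.017,0,0,0],[-0.02,0,-0.017,0,0,0],[-0.02,0,-0.016,0,0,0],[0,0.025,0,0,0,0],[0,0.025,0,0,0,0],[0,0.025,0,0,0,0],[0,0.02,0,0,0,0],[0,0.01,0,0,0,0],[0,0,0,0,0,0]]]}}

```text
time: 3.15
ee_pos: [0.676, 0.1466, 0.1352]
eef_rot: [-0.498, -0.5, 0.502, 0.5]
ft_force: [0.0, 0.2, 0.6]
width: 0.0478
```

Run:
```python
from h import *
st(); c=cam('wrist'); cv2.imwrite('pics/w2.png',c['pixels'])
c=cam('top'); cv2.imwrite('pics/t2.png',cv2.resize(c['pixels'][70:230,170:440],None,fx=2.9,fy=2.9,interpolation=cv2.INTER_CUBIC))
```

```text
{'time': np.float64(3.15), 'ee_pos': array([0.676 , 0.1466, 0.1352]), 'ft_force': array([0.0083, 0.2477, 0.5537]), 'width': np.float64(0.0478), 'joint_positions': array([-0.4051,  0.509 ,  0.184 ,  1.3281, -0.0931,  1.3167,  1.3531])}
[[-0.0025 -0.0041 -1.    ]
 [ 1.     -0.0001 -0.0025]
 [-0.0001 -1.      0.0041]]
```

View pics/w2.png

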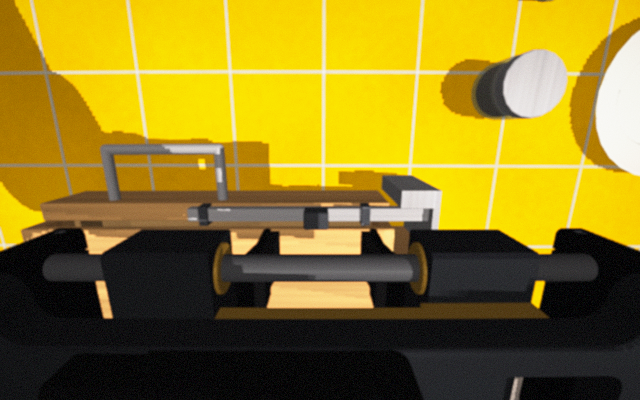

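View pics/t2.png

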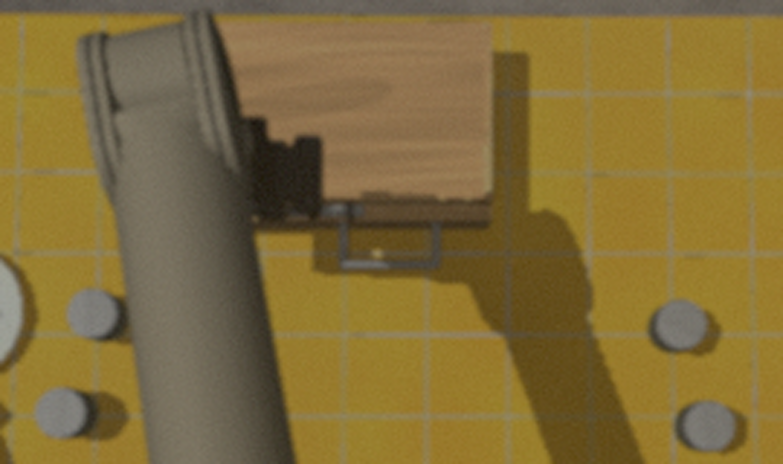

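Run:
```python
from h import *
c=cam('wrist'); cv2.imwrite('pics/w2c.png',cv2.resize(c['pixels'][170:245,180:450],None,fx=2.9,fy=5.,interpolation=cv2.INTER_CUBIC))
for uv,z in [((316,217),.096),((305,217),.096),((328,217),.096)]: print(onz(c,uv,z))
print(proj(c,[[.684,.139,.096],[.668,.234,.086]]))
```

```text
[0.68682578 0.14363795 0.096     ]
[0.68684942 0.13402605 0.096     ]
[0.68680056 0.15412391 0.096     ]
[[310.67484923 213.89322087]
 [417.41460401 193.67770576]]
```

View pics/w2c.png

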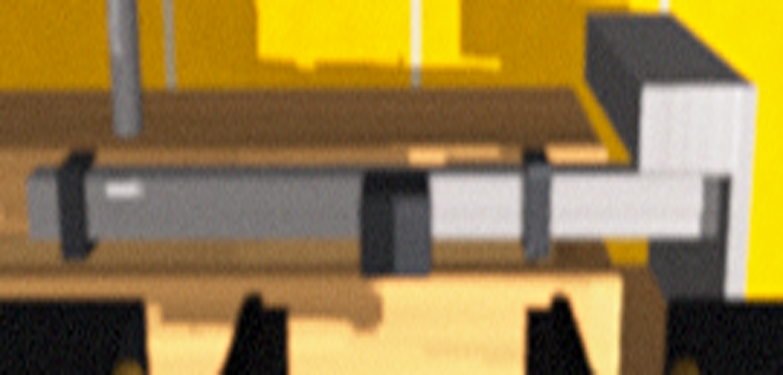

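Request:
{"method": "arm_command", "body": {"targets": [[[-0.0035,0,-0.005,0,0,0],[0,0.01,0,0,0,0],[0,0.01,0,0,0,0],[0,0.01,0,0,0,0],[0,0.01,0,0,0,0],[0,0.008,0,0,0,0],[0,0.003,0,0,0,0],[0,0,0,0,0,0],[0,0,0,0,0,0]]], "hand": 0.45}}

```text
time: 4.05
ee_pos: [0.6831, 0.1416, 0.0867]
eef_rot: [0.5, 0.5, -0.5, -0.5]
ft_force: [0.3, 0.5, -0.4]
width: 0.0392
```

Run:
```python
from h import *
st(); c=cam('wrist'); cv2.imwrite('pics/w3.png',c['pixels'])
```

```text
{'time': np.float64(4.05), 'ee_pos': array([0.6831, 0.1416, 0.0867]), 'ft_force': array([ 0.3116,  0.5349, -0.412 ]), 'width': np.float64(0.0392), 'joint_positions': array([-0.3938,  0.5516,  0.1804,  1.3693, -0.1001,  1.2295,  1.3653])}
[[-0.0006  0.     -1.    ]
 [ 1.      0.0001 -0.0006]
 [ 0.0001 -1.     -0.    ]]
```

View pics/w3.png

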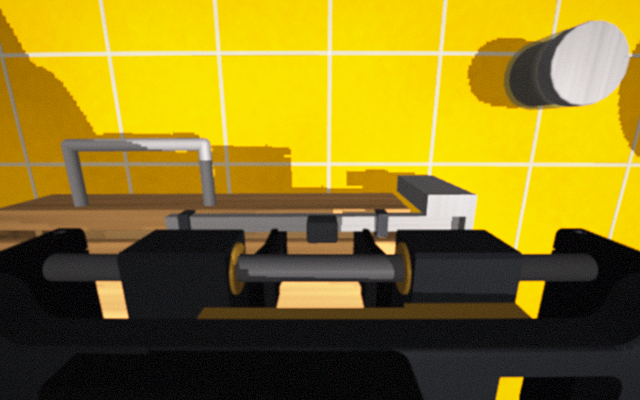

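Request:
{"method": "arm_command", "body": {"targets": [[[0,0.003,0.002,0,0,0],[0,0.002,0,0,0,0],[0,0,0,0,0,0],[0,0,0,0,0,0]]]}}

```text
time: 4.43
ee_pos: [0.6809, 0.1415, 0.0817]
eef_rot: [0.5, 0.5, -0.5, -0.5]
ft_force: [-0.8, -0.5, 0.1]
width: 0.0393
```

Request:
{"method": "arm_command", "body": {"targets": [[[0,0,0,0,0,0],[0,0,0,0,0,0],[0,0,0,0,0,0],[0,0,0,0,0,0],[0,0,0,0,0,0],[0,0,0,0,0,0]]], "hand": 0, "grip_force": 25}}

```text
time: 4.93
ee_pos: [0.681, 0.1415, 0.0817]
eef_rot: [0.5, 0.5, -0.5, -0.5]
ft_force: [0.1, -0.2, 0.2]
width: 0.0075
```

Run:
```python
from h import *
st(); c=cam('wrist'); cv2.imwrite('pics/w4.png',c['pixels'])
c=cam('scene'); cv2.imwrite('pics/s4.png',cv2.resize(c['pixels'][190:310,250:460],None,fx=3.6,fy=3.6,interpolation=cv2.INTER_CUBIC))
```

```text
{'time': np.float64(4.9333), 'ee_pos': array([0.681 , 0.1415, 0.0817]), 'ft_force': array([ 0.0875, -0.1788,  0.154 ]), 'width': np.float64(0.0075), 'joint_positions': array([-0.3946,  0.5511,  0.1796,  1.3809, -0.0999,  1.2183,  1.3648])}
[[-0.0005  0.0001 -1.    ]
 [ 1.      0.0001 -0.0005]
 [ 0.0001 -1.     -0.0001]]
```

View pics/w4.png

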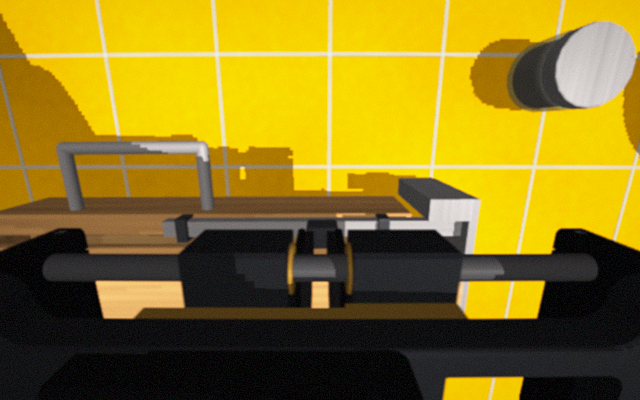

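View pics/s4.png

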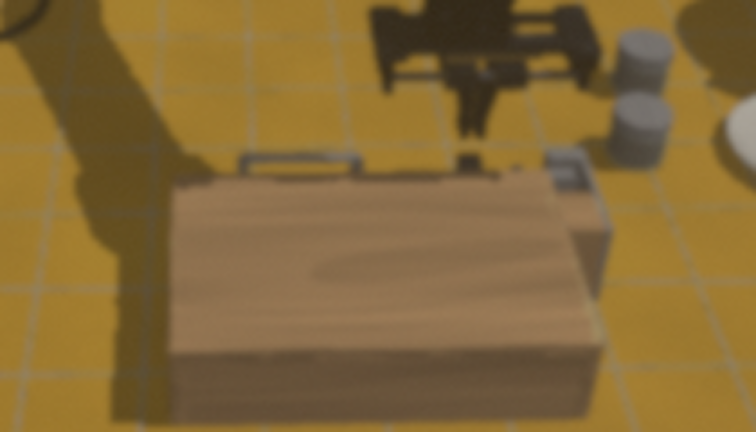

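Run:
```python
from h import *
c=cam('scene')
f=lambda X:(proj(c,X)-[250,190])*3.6
print(f([[.681,.1415,.0817],[.681,.1415,.1007],[.684,.142,.096],[.65,.1415,.0817],[.681,.1415,.11]]))
print(onz(c,(250+470/3.6,190+160/3.6),.096))
w=cam('wrist'); print(proj(w,[[.681,.1415,.0817],[.681,.1415,.1007]]), np.array(vision.camera('wrist')['mount']))
```

```text
[[463.11740016 163.86967667]
 [465.16350654 147.754593  ]
 [465.7290136  153.86790836]
 [457.87138458 142.48391352]
 [466.17815137 139.7612658 ]]
[0.69270885 0.14447055 0.096     ]
[[318.81365116 223.25739209]
 [318.72088188 232.52361774]] [[ 9.99999472e-01  9.93895263e-04  2.62118395e-04  7.10610326e-04]
 [-1.58017366e-07 -2.54860515e-01  9.66977827e-01 -2.01786151e-01]
 [ 1.02787831e-03 -9.66977316e-01 -2.54860380e-01  6.86975221e-02]
 [ 0.00000000e+00  0.00000000e+00  0.00000000e+00  1.00000000e+00]]
```

Run:
```python
from h import *
c=cam('scene'); a=cv2.resize(c['pixels'][180:250,330:440],None,fx=7,fy=7,interpolation=cv2.INTER_CUBIC)
a=cv2.convertScaleAbs(a,alpha=2); cv2.imwrite('pics/s5.png',a)
c=cam('wrist'); a=cv2.resize(c['pixels'][190:320,250:400],None,fx=4.5,fy=4.5,interpolation=cv2.INTER_CUBIC)
a=cv2.convertScaleAbs(a,alpha=2,beta=20); cv2.imwrite('pics/w5.png',a)
```

```text
(no output)
```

View pics/s5.png

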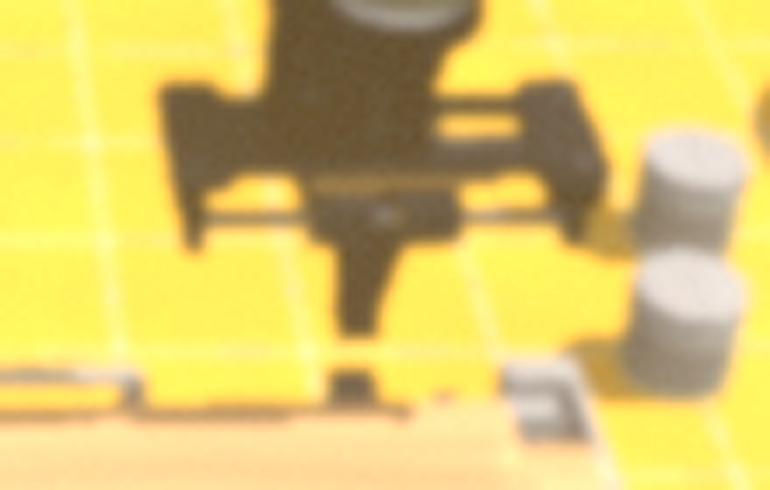

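View pics/w5.png

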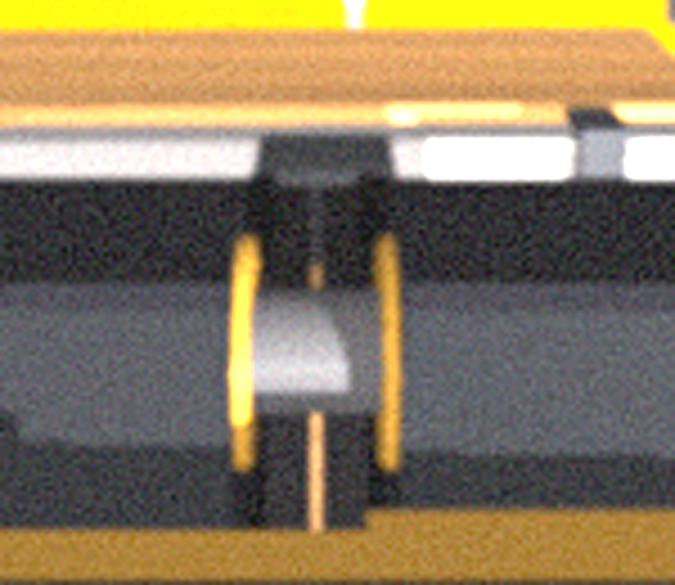

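Run:
```python
from h import *
c=vision.camera('wrist'); M=np.array(c['mount']); W=np.linalg.inv(M)
c['R']=W[:3,:3]; c['t']=W[:3,3]
for d in [0,.01,.02,.03,.04,.05]:
    print(d,proj(c,[[.0434,-d,.0095],[.0434,-d,-.0095],[.0584,-d,.0095],[0,-d,.0095],[.0,-d,-.0095]]).round(0).tolist())
im=cv2.imread('pics/wrist0.png'); a=cv2.convertScaleAbs(cv2.resize(im[200:330,130:510],None,fx=2.1,fy=2.1*2,interpolation=cv2.INTER_CUBIC),alpha=1.5,beta=20); cv2.imwrite('pics/w6.png',a)
```

```text
0 [[379.0, 211.0], [378.0, 236.0], [400.0, 211.0], [319.0, 211.0], [319.0, 236.0]]
0.01 [[382.0, 215.0], [381.0, 241.0], [404.0, 215.0], [319.0, 215.0], [319.0, 241.0]]
0.02 [[385.0, 219.0], [384.0, 246.0], [408.0, 219.0], [319.0, 219.0], [319.0, 246.0]]
0.03 [[389.0, 224.0], [387.0, 253.0], [413.0, 224.0], [319.0, 224.0], [319.0, 253.0]]
0.04 [[393.0, 230.0], [391.0, 260.0], [418.0, 230.0], [318.0, 230.0], [318.0, 260.0]]
0.05 [[397.0, 236.0], [395.0, 267.0], [424.0, 236.0], [318.0, 236.0], [318.0, 267.0]]
```

View pics/w6.png

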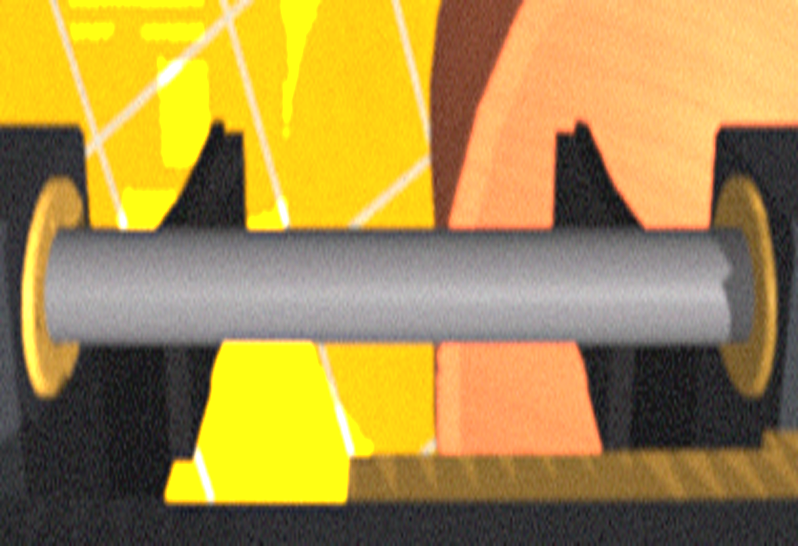

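Run:
```python
from h import *
c=cam('scene')
for d in [.02,.025,.03,.035,.04]:
    print(d,proj(c,[[.681,.1415,.0817+d],[.6905,.1415,.0817+d]]).round(1).tolist())
st()
```

```text
0.02 [[379.2, 230.8], [379.7, 232.7]]
0.025 [[379.4, 229.6], [379.9, 231.5]]
0.03 [[379.5, 228.4], [380.0, 230.3]]
0.035 [[379.7, 227.2], [380.2, 229.1]]
0.04 [[379.9, 226.0], [380.3, 227.8]]
{'time': np.float64(5.3833), 'ee_pos': array([0.681 , 0.1416, 0.0817]), 'ft_force': array([-0.0261,  0.6969,  0.6957]), 'width': np.float64(0.0004), 'joint_positions': array([-0.3946,  0.5511,  0.1795,  1.3809, -0.1   ,  1.2183,  1.3648])}
[[-0.0006  0.     -1.    ]
 [ 1.      0.0002 -0.0006]
 [ 0.0002 -1.     -0.    ]]
```

Request:
{"method": "arm_command", "body": {"targets": [[[0,-0.01,0,0,0,0],[0,-0.01,0,0,0,0],[0,0,0,0,0,0],[0,0,0,0,0,0],[0,0,0,0,0,0],[0,0,0,0,0,0]]], "hand": 0.45}}

```text
time: 5.88
ee_pos: [0.6808, 0.1415, 0.1013]
eef_rot: [-0.5, -0.5, 0.5, 0.5]
ft_force: [0.3, -0.8, -1.1]
width: 0.0324
```

Run:
```python
from h import *
st()
c=cam('scene'); a=cv2.resize(c['pixels'][180:250,330:440],None,fx=7,fy=7,interpolation=cv2.INTER_CUBIC)
a=cv2.convertScaleAbs(a,alpha=2); cv2.imwrite('pics/s7.png',a)
```

```text
{'time': np.float64(5.8833), 'ee_pos': array([0.6808, 0.1415, 0.1013]), 'ft_force': array([ 0.3169, -0.7692, -1.062 ]), 'width': np.float64(0.0324), 'joint_positions': array([-0.3959,  0.5363,  0.1822,  1.3606, -0.0977,  1.254 ,  1.3631])}
[[-0.0005 -0.0005 -1.    ]
 [ 1.      0.     -0.0005]
 [ 0.     -1.      0.0005]]
```

View pics/s7.png

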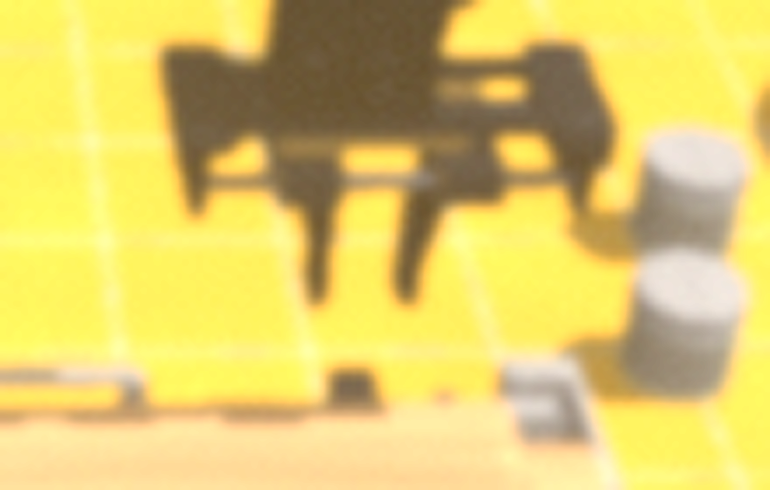

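Request:
{"method": "arm_command", "body": {"targets": [[[0,0.01,0,0,0,0],[0,0.01,0,0,0,0],[0,0.01,0,0,0,0],[0,0.01,0,0,0,0],[0,0.005,0,0,0,0],[0,0.004,0,0,0,0],[0,0,0,0,0,0],[0,0,0,0,0,0]]]}}

```text
time: 6.6
ee_pos: [0.6811, 0.1415, 0.0527]
eef_rot: [0.5, 0.5, -0.5, -0.5]
ft_force: [1.3, -0.0, 0.5]
width: 0.0393
```

Run:
```python
from h import *
st()
c=cam('scene'); a=cv2.resize(c['pixels'][180:250,330:440],None,fx=7,fy=7,interpolation=cv2.INTER_CUBIC)
a=cv2.convertScaleAbs(a,alpha=2); cv2.imwrite('pics/s8.png',a)
c=cam('wrist'); cv2.imwrite('pics/w8.png',cv2.convertScaleAbs(c['pixels'][150:350],alpha=1.5,beta=20))
```

```text
{'time': np.float64(6.6), 'ee_pos': array([0.6811, 0.1415, 0.0527]), 'ft_force': array([ 1.2906, -0.0352,  0.4975]), 'width': np.float64(0.0393), 'joint_positions': array([-0.3924,  0.5756,  0.1755,  1.4074, -0.1036,  1.1674,  1.3674])}
[[-0.0005  0.0001 -1.    ]
 [ 1.      0.0001 -0.0005]
 [ 0.0001 -1.     -0.0001]]
```

View pics/s8.png

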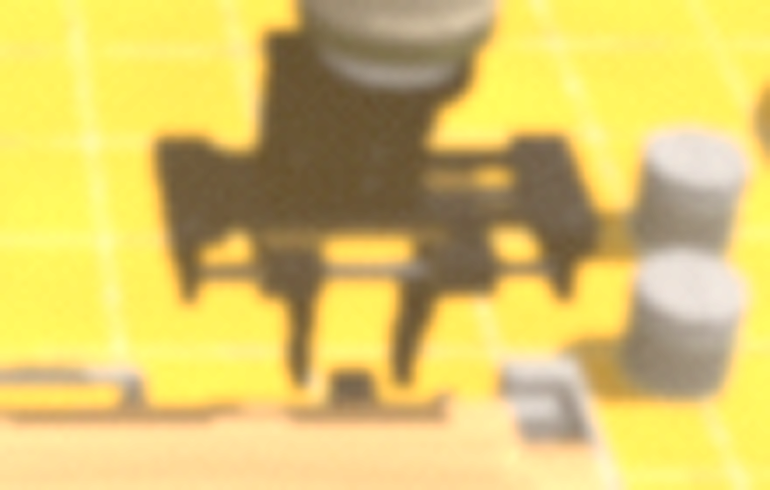

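View pics/w8.png

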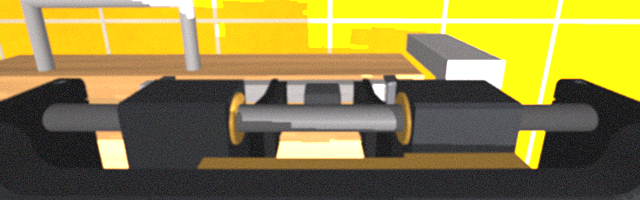

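Request:
{"method": "arm_command", "body": {"targets": [[[0,0.004,0,0,0,0],[0,0.004,0,0,0,0],[0,0,0,0,0,0],[0,0,0,0,0,0]]]}}

```text
time: 7.03
ee_pos: [0.6807, 0.1414, 0.0442]
eef_rot: [-0.5, -0.5, 0.5, 0.5]
ft_force: [-0.6, -1.3, -0.0]
width: 0.0394
```

Request:
{"method": "arm_command", "body": {"targets": [[[0,0,0,0,0,0],[0,0,0,0,0,0],[0,0,0,0,0,0],[0,0,0,0,0,0],[0,0,0,0,0,0],[0,0,0,0,0,0]]], "hand": 0, "grip_force": 25}}

```text
time: 7.53
ee_pos: [0.6811, 0.1418, 0.0448]
eef_rot: [0.5, 0.5, -0.5, -0.5]
ft_force: [0.1, 1.7, 0.8]
width: 0.022
```

Gripped: the width reads 22 mm, which matches the knob. That means the real fingertips sit about 37 mm short of the reported TCP. Next I slide the bolt toward −y.

Request:
{"method": "arm_command", "body": {"targets": [[[-0.006,0,0,0,0,0],[-0.008,0,0,0,0,0],[-0.008,0,0,0,0,0],[-0.008,0,0,0,0,0],[-0.008,0,0,0,0,0],[-0.006,0,0,0,0,0],[-0.003,0,0,0,0,0],[0,0,0,0,0,0],[0,0,0,0,0,0]]]}}

```text
time: 8.28
ee_pos: [0.6812, 0.0935, 0.0448]
eef_rot: [0.5, 0.5, -0.5, -0.5]
ft_force: [1.0, 0.2, 1.9]
width: 0.0213
```

Run:
```python
from h import *
st()
c=cam('scene'); a=cv2.resize(c['pixels'][180:250,330:440],None,fx=7,fy=7,interpolation=cv2.INTER_CUBIC)
a=cv2.convertScaleAbs(a,alpha=2); cv2.imwrite('pics/s9.png',a)
```

```text
{'time': np.float64(8.2833), 'ee_pos': array([0.6812, 0.0935, 0.0448]), 'ft_force': array([0.9794, 0.1973, 1.8542]), 'width': np.float64(0.0213), 'joint_positions': array([-0.3338,  0.5665,  0.1849,  1.4402, -0.1077,  1.1446,  1.438 ])}
[[ 0.0001  0.0003 -1.    ]
 [ 1.     -0.0007  0.0001]
 [-0.0007 -1.     -0.0003]]
```

View pics/s9.png

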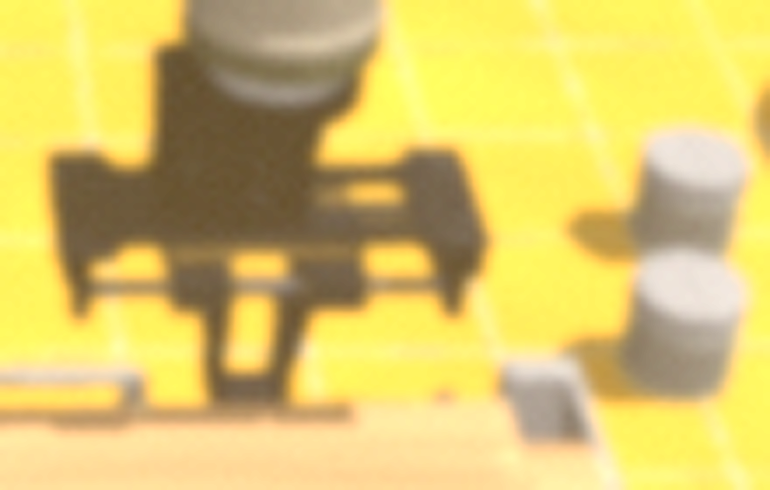

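Request:
{"method": "arm_command", "body": {"targets": [[[0,0,0,0,0,0],[0,0,0,0,0,0],[0,0,0,0,0,0],[0,-0.02,0,0,0,0],[0,-0.025,0,0,0,0],[0,-0.025,0,0,0,0],[0,-0.02,0,0,0,0],[0,0,0,0,6.4,0],[0,0,0,0,6.4,0],[0,0,0,0,6.4,0],[0,0,0,0,6.4,0],[0,0,0,0,6.4,0]]], "hand": 0.4}}

```text
time: 9.33
ee_pos: [0.6807, 0.0946, 0.1344]
eef_rot: [-0.619, -0.341, 0.342, 0.619]
ft_force: [0.1, 0.2, -0.2]
width: 0.035
```

Request:
{"method": "arm_command", "body": {"targets": [[[0,0,0,0,6.4,0],[0,0,0,0,6.4,0],[0,0,0,0,6.4,0],[0,0,0,0,6.4,0],[0,0,0,0,6.4,0],[0,0,0,0,6.4,0],[0,0,0,0,6.4,0],[0,0,0,0,6.4,0],[0,0,0,0,6.4,0],[0,0,0,0,0,0],[0,0,0,0,0,0]]]}}

```text
time: 10.25
ee_pos: [0.6808, 0.0946, 0.1344]
eef_rot: [0.707, 0.004, -0.004, -0.707]
ft_force: [0.5, 0.1, 0.5]
width: 0.0349
```

Run:
```python
from h import *
st()
c=cam('top'); im=c['pixels']; cv2.imwrite('pics/t10.png',im)
```

```text
{'time': np.float64(10.25), 'ee_pos': array([0.6808, 0.0946, 0.1344]), 'ft_force': array([0.5186, 0.1135, 0.5354]), 'width': np.float64(0.0349), 'joint_positions': array([-0.5336,  0.5268,  0.4814,  1.3608, -0.2429,  1.3128, -0.035 ])}
[[ 0.9999 -0.0006 -0.0112]
 [ 0.0112 -0.0003  0.9999]
 [-0.0006 -1.     -0.0002]]
```

View pics/t10.png

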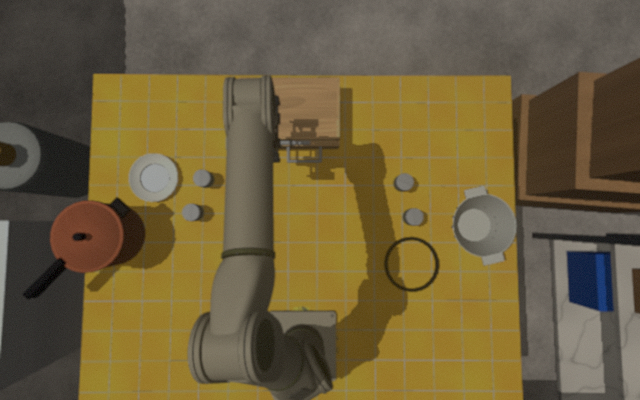

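Request:
{"method": "arm_command", "body": {"targets": [[[-0.013,0,-0.02,0,0,0],[-0.015,0,-0.025,0,0,0],[-0.015,0,-0.03,0,0,0],[-0.011,0,-0.022,0,0,0],[0,0.02,0,0,0,0],[0,0.025,0,0,0,0],[0,0.015,0,0,0,0],[0,0,0,0,0,0]]]}}

```text
time: 10.97
ee_pos: [0.6254, -0.0028, 0.0713]
eef_rot: [0.707, 0.002, -0.006, -0.707]
ft_force: [-1.0, -0.0, -0.8]
width: 0.0349
```

Run:
```python
from h import *
st()
c=cam('wrist'); cv2.imwrite('pics/w11.png',cv2.convertScaleAbs(c['pixels'],alpha=1.2))
c=cam('scene'); a=cv2.resize(c['pixels'][180:260,290:400],None,fx=7,fy=7,interpolation=cv2.INTER_CUBIC)
cv2.imwrite('pics/s11.png',cv2.convertScaleAbs(a,alpha=2))
```

```text
{'time': np.float64(10.9667), 'ee_pos': array([ 0.6254, -0.0028,  0.0713]), 'ft_force': array([-0.9858, -0.0481, -0.7724]), 'width': np.float64(0.0349), 'joint_positions': array([-0.4545,  0.4488,  0.5011,  1.6113, -0.2305,  1.1462,  0.112 ])}
[[ 0.9999 -0.0052 -0.0105]
 [ 0.0105 -0.0002  0.9999]
 [-0.0052 -1.     -0.0002]]
```

View pics/w11.png

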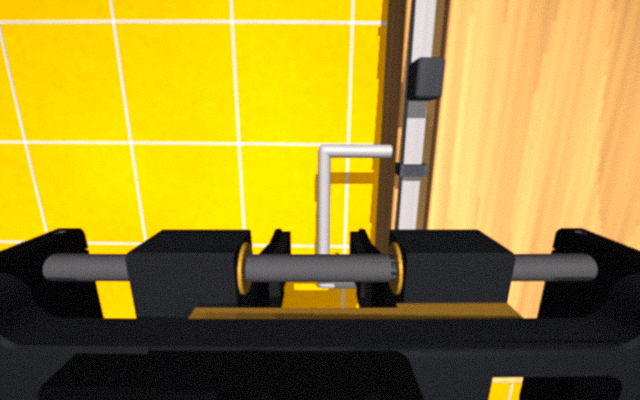

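View pics/s11.png

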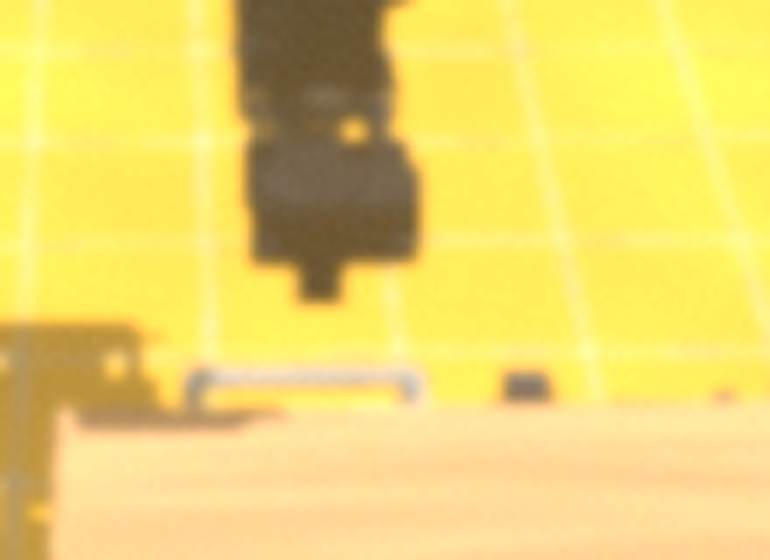

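Request:
{"method": "arm_command", "body": {"targets": [[[0.002,0.02,0,0,0,0],[0,0.02,0,0,0,0],[0,0.015,0,0,0,0],[0,0.01,0,0,0,0],[0,0.006,0,0,0,0],[0,0,0,0,0,0],[0,0,0,0,0,0]]]}}

```text
time: 11.65
ee_pos: [0.6304, -0.003, 0.0046]
eef_rot: [-0.707, -0.003, 0.002, 0.707]
ft_force: [0.0, -0.3, 0.1]
width: 0.0349
```

Request:
{"method": "arm_command", "body": {"targets": [[[0,0,0,0,0,0],[0,0,0,0,0,0],[0,0,0,0,0,0],[0,0,0,0,0,0],[0,0,0,0,0,0],[0,0,0,0,0,0]]], "hand": 0, "grip_force": 30}}

```text
time: 12.15
ee_pos: [0.6282, -0.0029, 0.0038]
eef_rot: [-0.707, -0.002, 0.004, 0.707]
ft_force: [-8.0, 0.3, 7.8]
width: 0.0092
```

Request:
{"method": "arm_command", "body": {"targets": [[[-0.005,0,0,0,0,0],[-0.012,0,0,0,0,0],[-0.015,0,0,0,0,0],[-0.015,0,0,0,0,0],[-0.015,0,0,0,0,0],[-0.015,0,0,0,0,0],[-0.015,0,0,0,0,0],[-0.015,0,0,0,0,0],[-0.015,0,0,0,0,0],[-0.015,0,0,0,0,0],[-0.015,0,0,0,0,0],[-0.01,0,0,0,0,0]]]}}

```text
time: 13.15
ee_pos: [0.467, -0.0036, 0.0038]
eef_rot: [-0.707, -0.003, 0.002, 0.707]
ft_force: [2.9, 2.1, -3.3]
width: 0.0088
```

Request:
{"method": "arm_command", "body": {"targets": [[[-0.004,0,0,0,0,0],[0,0,0,0,0,0],[0,0,0,0,0,0],[0,0,0,0,0,0]]]}}

```text
time: 13.48
ee_pos: [0.4641, -0.0037, 0.0037]
eef_rot: [-0.707, -0.003, 0.003, 0.707]
ft_force: [-2.7, 3.5, 2.5]
width: 0.0088
```

Run:
```python
from h import *
st()
c=cam('top'); im=c['pixels']; cv2.imwrite('pics/t12.png',im)
c=cam('scene'); im=c['pixels']; cv2.imwrite('pics/s12.png',im)
```

```text
{'time': np.float64(13.4833), 'ee_pos': array([ 0.4641, -0.0037,  0.0037]), 'ft_force': array([-2.6944,  3.4776,  2.4962]), 'width': np.float64(0.0088), 'joint_positions': array([-0.5664,  0.1818,  0.5157,  2.0899, -0.115 ,  0.8965,  0.022 ])}
[[ 1.     -0.0001 -0.0078]
 [ 0.0078  0.0005  1.    ]
 [-0.0001 -1.      0.0005]]
```

View pics/t12.png

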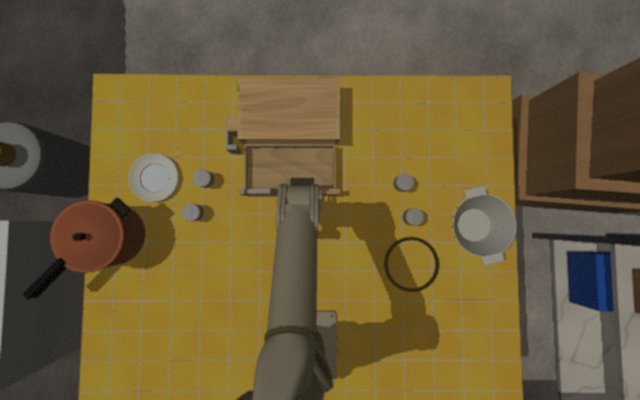

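View pics/s12.png

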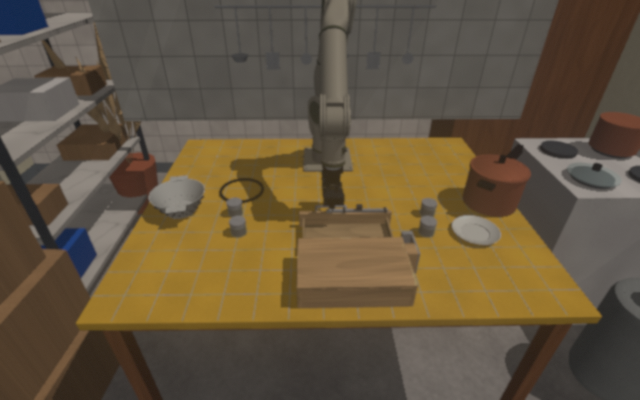

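Request:
{"method": "arm_command", "body": {"targets": [[[0,0,0,0,0,0],[0,0,0,0,0,0],[0,0,0,0,0,0],[0,0,0,0,0,0],[0,-0.02,0,0,0,0],[0,-0.03,0,0,0,0],[0,-0.03,0,0,0,0],[0,-0.03,0,0,0,0],[0,-0.03,0,0,0,0],[0,-0.01,0,0,0,0]]], "hand": 0.4}}

```text
time: 14.42
ee_pos: [0.4657, -0.0044, 0.1577]
eef_rot: [-0.707, -0.004, 0.0, 0.708]
ft_force: [1.5, -0.4, 1.5]
width: 0.0347
```

Request:
{"method": "arm_command", "body": {"targets": [[[0.008,0,0.02,0,0,0],[0.01,0,0.03,0,0,0],[0.01,0,0.03,0,0,0],[0.01,0,0.03,0,0,0],[0.01,0,0.03,0,0,0],[0.01,0,0.03,0,0,0],[0.01,0,0.03,0,0,0],[0.01,0,0.03,0,0,0],[0.01,0,0.03,0,0,0],[0.01,0,0.03,0,0,0],[0,0,0.02,0,0,0],[0,0,0,0,0,0]]], "hand": 1, "grip_force": 9}}

```text
time: 15.42
ee_pos: [0.5581, 0.3119, 0.152]
eef_rot: [-0.707, -0.004, 0.005, 0.707]
ft_force: [-1.4, 0.9, -0.1]
width: 0.0868
```

```bash
cat >> h.py <<'E'
def jars(c):
    im=c['pixels']; hsv=cv2.cvtColor(im,cv2.COLOR_BGR2HSV)
    m=(hsv[...,1]<90).astype(np.uint8)
    n,l,s,ce=cv2.connectedComponentsWithStats(m)
    for i in range(1,n):
        if 200<s[i,4]<400 and 14<=s[i,2]<=24 and 14<=s[i,3]<=24: print('jar?',s[i],ce[i],onz(c,ce[i],.05))
E
python3 - <<'E'
from h import *
st()
c=cam('top'); im=c['pixels']; cv2.imwrite('pics/t13.png',cv2.resize(im[60:260,120:440],None,fx=2.5,fy=2.5,interpolation=cv2.INTER_CUBIC)); jars(c)
c=cam('wrist'); cv2.imwrite('pics/w13.png',c['pixels'])
E
```

```text
{'time': np.float64(15.4167), 'ee_pos': array([0.5581, 0.3119, 0.152 ]), 'ft_force': array([-1.3589,  0.9451, -0.1094]), 'width': np.float64(0.0868), 'joint_positions': array([-0.8397,  0.3886,  0.3419,  1.4788, -0.1337,  1.298 , -0.4719])}
[[ 0.9999 -0.0016 -0.0133]
 [ 0.0133  0.0006  0.9999]
 [-0.0016 -1.      0.0006]]
jar? [193 169  20  18 281] [201.8149 178.1103] [0.5689 0.3426 0.05  ]
jar? [395 173  19  18 262] [403.8397 181.8817] [ 0.5566 -0.3452  0.05  ]
jar? [402 209  22  16 269] [412.9777 216.5056] [ 0.4388 -0.3743  0.05  ]
```

View pics/t13.png

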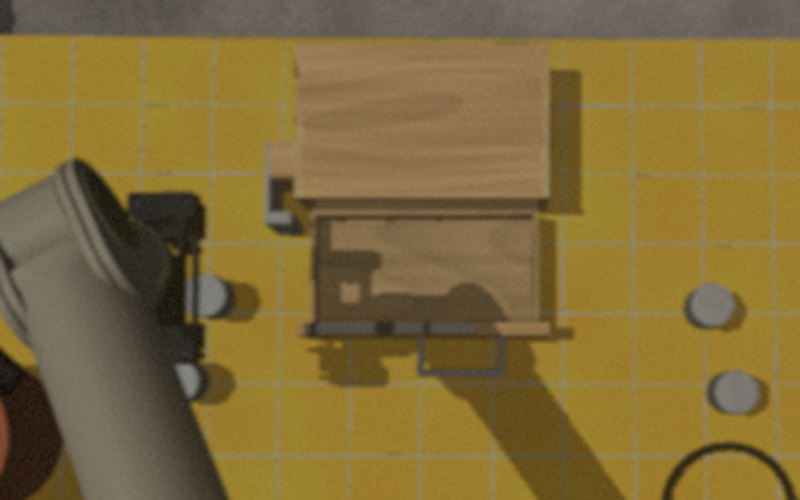

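View pics/w13.png

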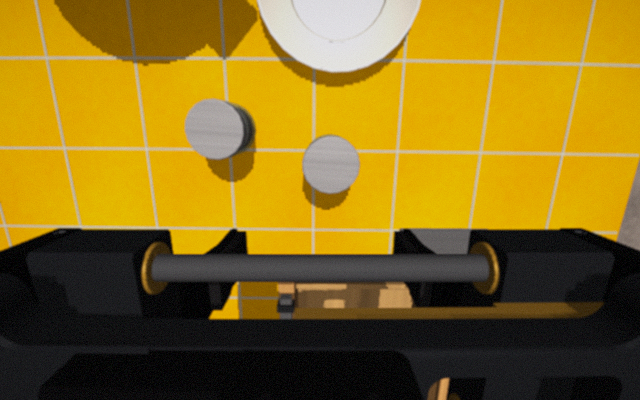

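Run:
```python
from h import *
w=cam('wrist'); 
hsv=cv2.cvtColor(w['pixels'],cv2.COLOR_BGR2HSV); m=((hsv[...,1]<60)&(hsv[...,2]>90)).astype(np.uint8); m[225:]=0
n,l,s,ce=cv2.connectedComponentsWithStats(m)
for i in range(1,n):
    if s[i,4]>800:
        cnt=cv2.findContours((l==i).astype(np.uint8),0,1)[0][0]; e=cv2.fitEllipse(cnt); print(s[i],e,onz(w,e[0],.058))
c=cam('top')
for uv,z in [((247.2,150),.046),((333.2,150),.046),((290,60+217/2.5),.046),((290,60+322/2.5),.066),((120+462/2.5,60+373/2.5),.05),((120+385/2.5,60+327/2.5),.096)]: print(onz(c,uv,z))
```

```text
[ 257    0  162   70 8379] ((336.83831787109375, 28.89797592163086), (72.48553466796875, 169.2168731689453), 89.76183319091797) [0.57392998 0.46177663 0.058     ]
[ 185   97   58   60 2771] ((213.61334228515625, 126.34022521972656), (56.81285858154297, 60.45392608642578), 148.17974853515625) [0.45514555 0.37490564 0.058     ]
[ 297  133   61   58 2545] ((329.0370178222656, 161.47164916992188), (55.73049545288086, 57.76580047607422), 126.44996643066406) [0.56894389 0.34154587 0.058     ]
[0.66662887 0.1905973  0.046     ]
[ 0.66711164 -0.10477079  0.046     ]
[0.67802534 0.04381107 0.046     ]
[0.53128266 0.0417315  0.066     ]
[ 0.46329773 -0.00771826  0.05      ]
[0.52200161 0.09207371 0.096     ]
```

Request:
{"method": "arm_command", "body": {"targets": [[[0.011,0.01,0.029,0,0,0],[0,0.03,0,0,0,0],[0,0.03,0,0,0,0],[0,0.03,0,0,0,0],[0,0.03,0,0,0,0],[0,0.02,0,0,0,0],[0,0.01,0,0,0,0],[0,0.004,0,0,0,0],[0,0,0,0,0,0],[0,0,0,0,0,0]]]}}

```text
time: 16.45
ee_pos: [0.5713, 0.3357, -0.0088]
eef_rot: [-0.707, -0.003, 0.002, 0.708]
ft_force: [0.1, 0.2, 0.0]
width: 0.0874
```

Run:
```python
from h import *
st()
w=cam('wrist'); cv2.imwrite('pics/w14.png',w['pixels'])
c=cam('scene'); a=cv2.resize(c['pixels'][180:250,380:490],None,fx=7,fy=7,interpolation=cv2.INTER_CUBIC)
cv2.imwrite('pics/s14.png',cv2.convertScaleAbs(a,alpha=2))
```

```text
{'time': np.float64(16.45), 'ee_pos': array([ 0.5713,  0.3357, -0.0088]), 'ft_force': array([0.1495, 0.1757, 0.0336]), 'width': np.float64(0.0874), 'joint_positions': array([-0.8235,  0.5824,  0.3028,  1.5621, -0.1932,  1.0246, -0.4605])}
[[ 1.      0.0018 -0.0068]
 [ 0.0068  0.0011  1.    ]
 [ 0.0018 -1.      0.0011]]
```

View pics/w14.png

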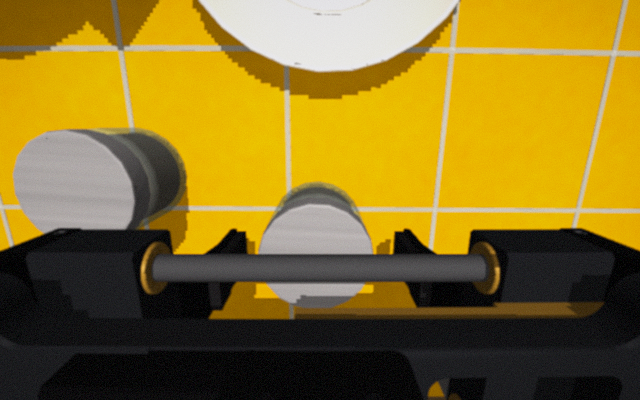

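View pics/s14.png

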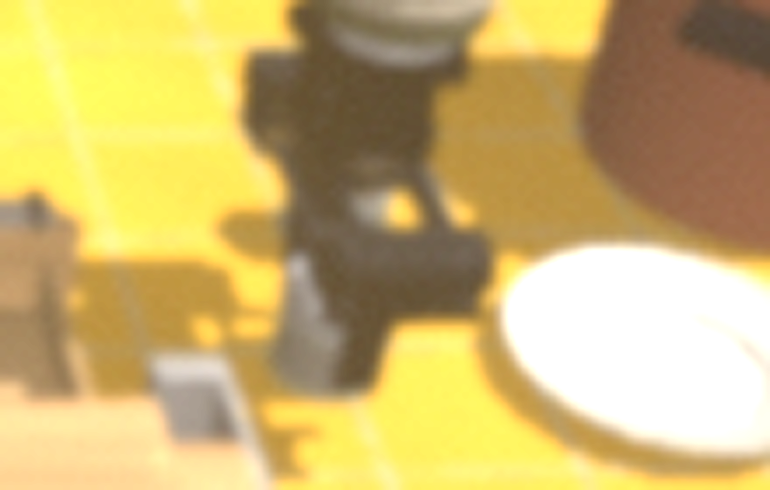

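Run:
```python
from h import *
w=cam('wrist'); print(onz(w,(316,252),.058), proj(w,[[.5713,.3357,.058],[.569,.341,.058],[.5713,.3357,.03],[.5713+.0434,.3357,.03],[.5713+.0434,.3357+.0095,.03]]))
c=cam('scene'); f=lambda X:(proj(c,X)-[380,180])*7
print(f([[.569,.341,.0],[.569,.341,.058],[.61,.3357,.028],[.63,.3357,.028],[.63,.345,.028],[.63,.326,.028]]))
```

```text
[0.56999484 0.34493719 0.058     ] [[318.48075431 268.82854995]
 [313.98292626 259.21954561]
 [318.5782529  246.82262488]
 [390.79531575 247.27965268]
 [391.9229239  232.39934423]]
[[319.93154942 366.45447367]
 [339.12962408 278.8541426 ]
 [340.12734257 375.37749386]
 [350.85569478 400.98989319]
 [369.32709705 400.76812279]
 [331.58325489 401.22101017]]
```

Run:
```python
from h import *
w=cam('wrist'); print(onz(w,(316,306),.058),onz(w,(316,203),.058),onz(w,(261,250),.058),onz(w,(372,250),.058))
cv2.imwrite('pics/w15.png',cv2.resize(w['pixels'][170:320,230:420],None,fx=4,fy=4))
```

```text
[0.56983281 0.31448085 0.058     ] [0.56954192 0.37040141 0.058     ] [0.54233877 0.3460275  0.058     ] [0.59750959 0.34645977 0.058     ]
```

View pics/w15.png

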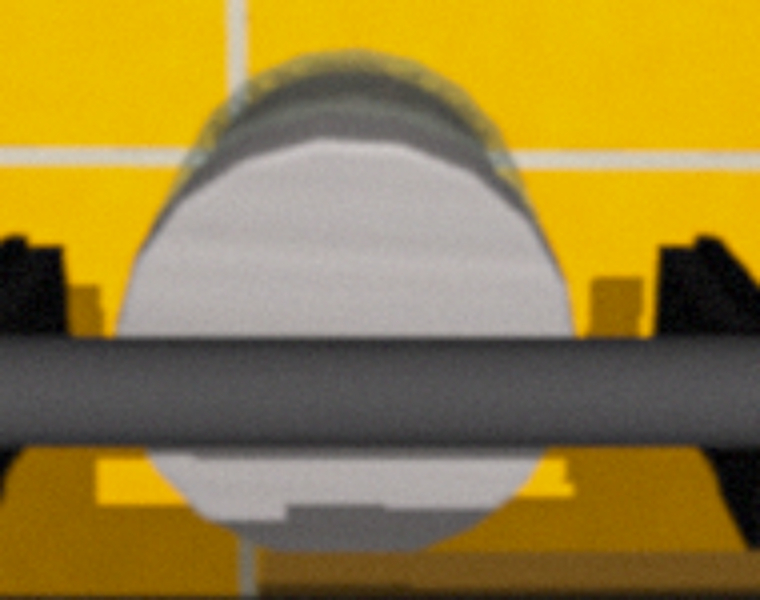

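Request:
{"method": "arm_command", "body": {"targets": [[[-0.001,0.002,0.006,0,0,0],[0,0,0,0,0,0]]]}}

```text
time: 16.87
ee_pos: [0.5686, 0.3432, -0.0124]
eef_rot: [-0.707, -0.003, 0.003, 0.707]
ft_force: [-0.3, 0.1, 0.5]
width: 0.0868
```

Request:
{"method": "arm_command", "body": {"targets": [[[0,0,0,0,0,0],[0,0,0,0,0,0],[0,0,0,0,0,0],[0,0,0,0,0,0],[0,0,0,0,0,0],[0,0,0,0,0,0]]], "hand": 0, "grip_force": 9}}

```text
time: 17.37
ee_pos: [0.5692, 0.3415, -0.0124]
eef_rot: [0.707, 0.003, -0.003, -0.707]
ft_force: [-0.4, -0.1, -0.4]
width: 0.0599
```

Request:
{"method": "arm_command", "body": {"targets": [[[0,-0.01,0,0,0,0],[0,-0.02,0,0,0,0],[0,-0.02,0,0,0,0],[0,-0.02,0,0,0,0],[0,-0.02,0,0,0,0],[0,-0.01,0,0,0,0],[0.002,0,-0.012,0,0,0],[0.003,0,-0.02,0,0,0],[0.003,0,-0.025,0,0,0],[0.003,0,-0.025,0,0,0],[0.003,0,-0.025,0,0,0],[0.003,0,-0.025,0,0,0]]]}}

```text
time: 18.37
ee_pos: [0.5864, 0.2071, 0.0862]
eef_rot: [0.707, 0.002, -0.003, -0.707]
ft_force: [0.7, 0.5, -0.7]
width: 0.0595
```

Request:
{"method": "arm_command", "body": {"targets": [[[0.003,0,-0.025,0,0,0],[0.003,0,-0.025,0,0,0],[0.003,0,-0.025,0,0,0],[0.003,0,-0.025,0,0,0],[0.003,0,-0.018,0,0,0],[0.002,0,-0.012,0,0,0],[0,0,0,0,0,0],[0,0,0,0,0,0]]]}}

```text
time: 19.03
ee_pos: [0.6047, 0.0796, 0.0869]
eef_rot: [-0.707, -0.002, 0.003, 0.707]
ft_force: [0.3, 0.6, -2.0]
width: 0.0597
```

Run:
```python
from h import *
st()
w=cam('wrist'); cv2.imwrite('pics/w16.png',w['pixels'])
c=cam('top'); a=cv2.resize(c['pixels'][60:260,120:440],None,fx=2.5,fy=2.5,interpolation=cv2.INTER_CUBIC)
cv2.imwrite('pics/t16.png',a); jars(c)
```

```text
{'time': np.float64(19.0333), 'ee_pos': array([0.6047, 0.0796, 0.0869]), 'ft_force': array([ 0.2612,  0.6085, -2.0222]), 'width': np.float64(0.0597), 'joint_positions': array([-0.5402,  0.3837,  0.4201,  1.6412, -0.1681,  1.1536, -0.0722])}
[[ 1.     -0.0011 -0.0065]
 [ 0.0065  0.0001  1.    ]
 [-0.0011 -1.      0.0001]]
jar? [394 173  20  18 264] [403.8182 181.9129] [ 0.5565 -0.3451  0.05  ]
jar? [182 204  21  17 270] [191.4963 212.0222] [0.4537 0.3748 0.05  ]
jar? [402 208  21  18 273] [412.9048 216.5495] [ 0.4386 -0.374   0.05  ]
```

View pics/w16.png

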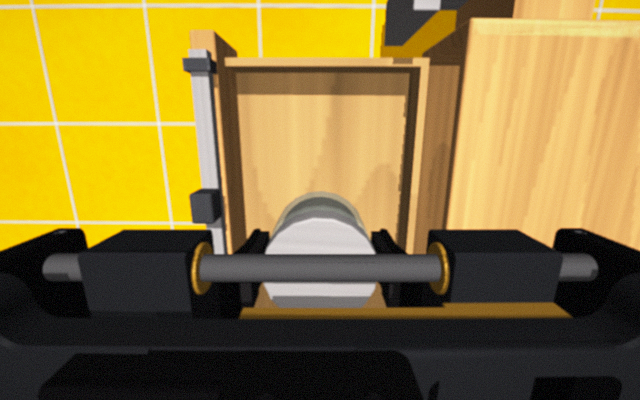

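View pics/t16.png

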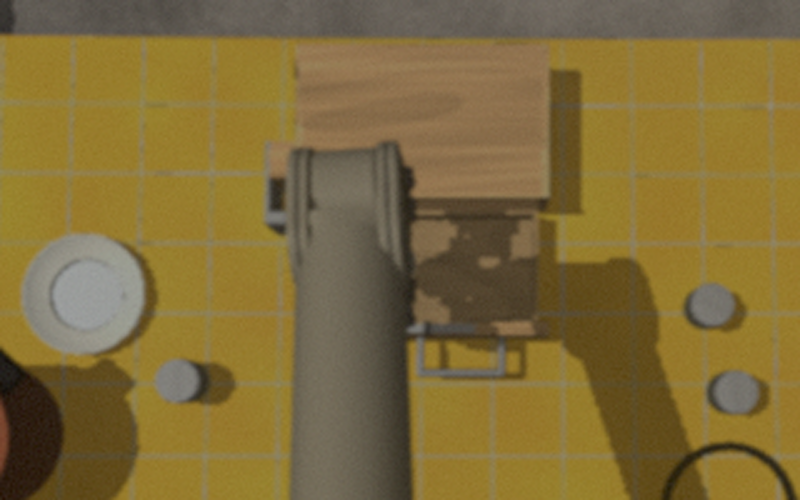

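Request:
{"method": "arm_command", "body": {"targets": [[[0,0.015,0,0,0,0],[0,0.02,0,0,0,0],[0,0.02,0,0,0,0],[0,0.015,0,0,0,0],[0,0.007,0,0,0,0],[0,0.003,0,0,0,0],[0,0.002,0,0,0,0],[0,0,0,0,0,0],[0,0,0,0,0,0]]]}}

```text
time: 19.88
ee_pos: [0.6058, 0.0803, 0.0065]
eef_rot: [-0.707, -0.003, 0.002, 0.707]
ft_force: [-0.5, -0.6, -2.2]
width: 0.0598
```

Run:
```python
from h import *
st()
w=cam('wrist'); cv2.imwrite('pics/w17.png',w['pixels'])
```

```text
{'time': np.float64(19.8833), 'ee_pos': array([0.6058, 0.0803, 0.0065]), 'ft_force': array([-0.4972, -0.6388, -2.1829]), 'width': np.float64(0.0598), 'joint_positions': array([-0.5195,  0.4741,  0.3958,  1.7056, -0.2107,  1.0026, -0.0415])}
[[ 1.      0.0013 -0.0078]
 [ 0.0078  0.0005  1.    ]
 [ 0.0013 -1.      0.0005]]
```

View pics/w17.png

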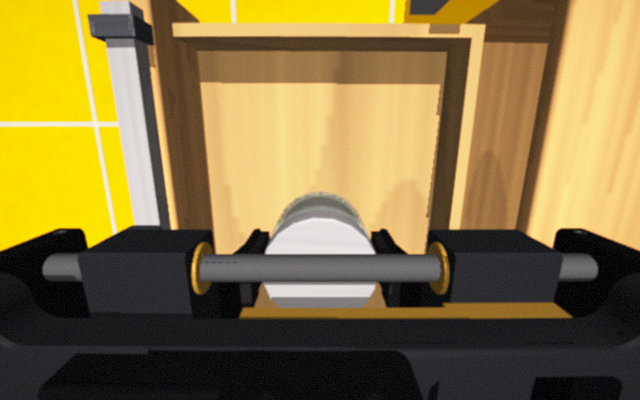

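Request:
{"method": "arm_command", "body": {"targets": [[[0,0.001,0,0,0,0],[0,0.001,0,0,0,0],[0,0.001,0,0,0,0],[0,0,0,0,0,0],[0,0,0,0,0,0]]]}}

```text
time: 20.35
ee_pos: [0.606, 0.08, 0.0036]
eef_rot: [-0.707, -0.003, 0.002, 0.707]
ft_force: [-0.1, -0.4, 6.5]
width: 0.0601
```

Request:
{"method": "arm_command", "body": {"targets": [[[0,-0.001,0,0,0,0],[0,0,0,0,0,0],[0,0,0,0,0,0],[0,0,0,0,0,0],[0,-0.015,0,0,0,0],[0,-0.03,0,0,0,0],[0,-0.035,0,0,0,0],[0,-0.035,0,0,0,0],[0,-0.03,0,0,0,0],[0,0,0,0,0,0]]], "hand": 0.85}}

```text
time: 21.18
ee_pos: [0.6083, 0.0801, 0.1553]
eef_rot: [-0.706, -0.006, -0.001, 0.708]
ft_force: [0.5, 0.3, 0.4]
width: 0.0739
```

Run:
```python
from h import *
st()
w=cam('wrist'); cv2.imwrite('pics/w18.png',w['pixels'])
```

```text
{'time': np.float64(21.1833), 'ee_pos': array([0.6083, 0.0801, 0.1553]), 'ft_force': array([0.4668, 0.2784, 0.4141]), 'width': np.float64(0.0739), 'joint_positions': array([-0.5533,  0.3269,  0.4363,  1.5635, -0.1437,  1.2737, -0.0892])}
[[ 0.9999  0.0089 -0.0072]
 [ 0.0072  0.0025  1.    ]
 [ 0.0089 -1.      0.0025]]
```

View pics/w18.png

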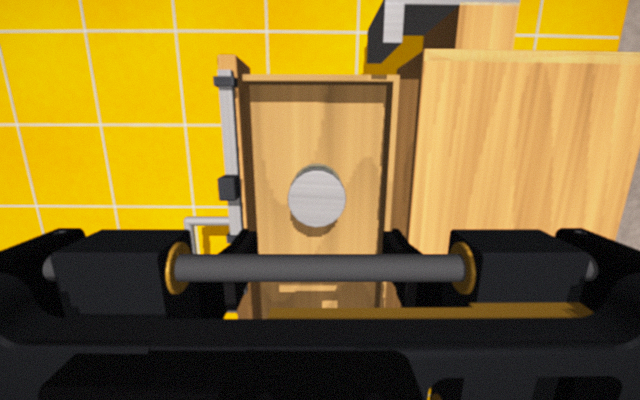

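Request:
{"method": "arm_command", "body": {"targets": [[[-0.01,0,0.02,0,0,0],[-0.014,0,0.028,0,0,0],[-0.015,0,0.03,0,0,0],[-0.015,0,0.03,0,0,0],[-0.015,0,0.03,0,0,0],[-0.015,0,0.03,0,0,0],[-0.015,0,0.03,0,0,0],[-0.015,0,0.03,0,0,0],[-0.015,0,0.03,0,0,0],[-0.014,0,0.025,0,0,0],[-0.008,0,0.012,0,0,0],[0,0,0,0,0,0]]], "hand": 1}}

```text
time: 22.23
ee_pos: [0.4483, 0.3774, 0.147]
eef_rot: [0.707, 0.004, -0.006, -0.707]
ft_force: [-0.2, 0.2, 0.0]
width: 0.087
```

```bash
cat >> h.py <<'E'
def wj(w,vmax=228):
    hsv=cv2.cvtColor(w['pixels'],cv2.COLOR_BGR2HSV); m=((hsv[...,1]<60)&(hsv[...,2]>90)).astype(np.uint8); m[vmax:]=0
    n,l,s,ce=cv2.connectedComponentsWithStats(m)
    for i in range(1,n):
        if s[i,4]>800:
            cnt=cv2.findContours((l==i).astype(np.uint8),0,1)[0][0]; e=cv2.fitEllipse(cnt); print(s[i],np.round(e[1],1),onz(w,e[0],.058))
E
python3 - <<'E'
from h import *
st()
w=cam('wrist'); cv2.imwrite('pics/w19.png',w['pixels']); wj(w); jars(cam('top'))
E
```

```text
{'time': np.float64(22.2333), 'ee_pos': array([0.4483, 0.3774, 0.147 ]), 'ft_force': array([-0.2095,  0.2246,  0.0072]), 'width': np.float64(0.087), 'joint_positions': array([-0.9842,  0.269 ,  0.2486,  1.6289, -0.0706,  1.2545, -0.7083])}
[[ 0.9999 -0.0027 -0.0138]
 [ 0.0138 -0.0002  0.9999]
 [-0.0027 -1.     -0.0002]]
[  288     0   284   140 19305] [136.8 246.8] [0.5522 0.5058 0.058 ]
[ 297  165   56   62 2508] [54.1 57.7] [0.4539 0.3768 0.058 ]
jar? [269 157  20  20 291] [278.6529 166.6082] [0.6087 0.0819 0.05  ]
jar? [395 173  19  18 260] [403.8885 181.8962] [ 0.5566 -0.3453  0.05  ]
jar? [182 204  21  17 271] [191.5387 212.0185] [0.4537 0.3747 0.05  ]
jar? [402 208  21  17 268] [413.0037 216.4478] [ 0.439  -0.3744  0.05  ]
```

View pics/w19.png

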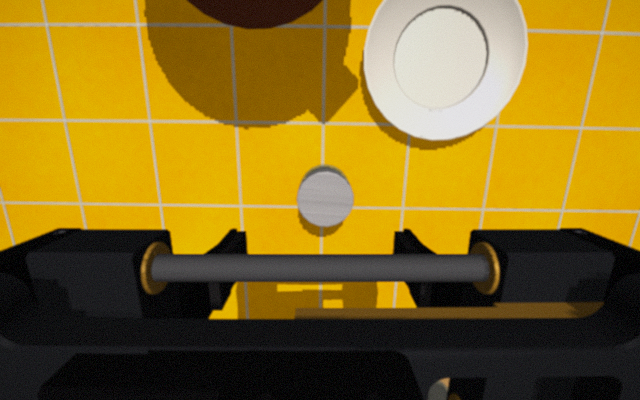

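Request:
{"method": "arm_command", "body": {"targets": [[[0.006,0.01,-0.002,0,0,0],[0,0.03,0,0,0,0],[0,0.03,0,0,0,0],[0,0.03,0,0,0,0],[0,0.03,0,0,0,0],[0,0.018,0,0,0,0],[0,0.008,0,0,0,0],[0,0.003,0,0,0,0],[0,0,0,0,0,0],[0,0,0,0,0,0]]]}}

```text
time: 23.17
ee_pos: [0.4591, 0.3719, -0.0092]
eef_rot: [-0.707, -0.003, 0.002, 0.708]
ft_force: [-0.3, -0.5, 1.1]
width: 0.0869
```

Run:
```python
from h import *
st()
w=cam('wrist'); cv2.imwrite('pics/w20.png',w['pixels'][160:320,160:480])
```

```text
{'time': np.float64(23.1667), 'ee_pos': array([ 0.4591,  0.3719, -0.0092]), 'ft_force': array([-0.252 , -0.5099,  1.1273]), 'width': np.float64(0.0869), 'joint_positions': array([-0.948 ,  0.4387,  0.2324,  1.7643, -0.1204,  0.9506, -0.6602])}
[[ 1.      0.0014 -0.0067]
 [ 0.0067  0.0011  1.    ]
 [ 0.0014 -1.      0.0011]]
```

View pics/w20.png

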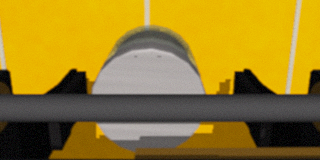

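Request:
{"method": "arm_command", "body": {"targets": [[[-0.004,0.003,0.003,0,0,0],[0,0,0,0,0,0],[0,0,0,0,0,0]]]}}

```text
time: 23.47
ee_pos: [0.4536, 0.3754, -0.0129]
eef_rot: [-0.707, -0.003, 0.003, 0.707]
ft_force: [-0.5, 1.0, 1.0]
width: 0.087
```

Request:
{"method": "arm_command", "body": {"targets": [[[0,0,0,0,0,0],[0,0,0,0,0,0],[0,0,0,0,0,0],[0,0,0,0,0,0],[0,0,0,0,0,0],[0,0,0,0,0,0]]], "hand": 0, "grip_force": 9}}

```text
time: 23.97
ee_pos: [0.4539, 0.3747, -0.0133]
eef_rot: [-0.707, -0.003, 0.003, 0.707]
ft_force: [-0.3, 0.2, 1.0]
width: 0.0597
```

Request:
{"method": "arm_command", "body": {"targets": [[[0,-0.01,0,0,0,0],[0,-0.02,0,0,0,0],[0,-0.02,0,0,0,0],[0,-0.02,0,0,0,0],[0,-0.02,0,0,0,0],[0,-0.02,0,0,0,0],[0.008,0,-0.01,0,0,0],[0.014,0,-0.02,0,0,0],[0.014,0,-0.021,0,0,0],[0.014,0,-0.021,0,0,0],[0.014,0,-0.021,0,0,0],[0.014,0,-0.021,0,0,0]]]}}

```text
time: 24.97
ee_pos: [0.5334, 0.2591, 0.096]
eef_rot: [0.707, 0.002, -0.003, -0.707]
ft_force: [0.9, -0.2, -1.8]
width: 0.0594
```

Request:
{"method": "arm_command", "body": {"targets": [[[0.014,0,-0.021,0,0,0],[0.014,0,-0.021,0,0,0],[0.014,0,-0.021,0,0,0],[0.014,0,-0.021,0,0,0],[0.01,0,-0.015,0,0,0],[0.006,0,-0.01,0,0,0],[0,0,0,0,0,0],[0,0,0,0,0,0]]]}}

```text
time: 25.63
ee_pos: [0.6052, 0.1526, 0.0961]
eef_rot: [0.707, 0.002, -0.003, -0.707]
ft_force: [-0.3, 0.5, -2.4]
width: 0.0596
```

Run:
```python
from h import *
st()
w=cam('wrist'); cv2.imwrite('pics/w21.png',w['pixels'])
jars(cam('top'))
```

```text
{'time': np.float64(25.6333), 'ee_pos': array([0.6052, 0.1526, 0.0961]), 'ft_force': array([-0.3241,  0.4586, -2.3539]), 'width': np.float64(0.0596), 'joint_positions': array([-0.6114,  0.4011,  0.3733,  1.5897, -0.1547,  1.1809, -0.1995])}
[[ 1.     -0.0009 -0.0066]
 [ 0.0066 -0.0001  1.    ]
 [-0.0009 -1.     -0.0001]]
jar? [269 158  20  19 288] [278.7917 166.8854] [0.6078 0.0815 0.05  ]
jar? [394 174  20  17 264] [403.8106 181.9621] [ 0.5564 -0.3451  0.05  ]
jar? [402 208  22  17 273] [412.9011 216.4505] [ 0.439 -0.374  0.05 ]
```

View pics/w21.png

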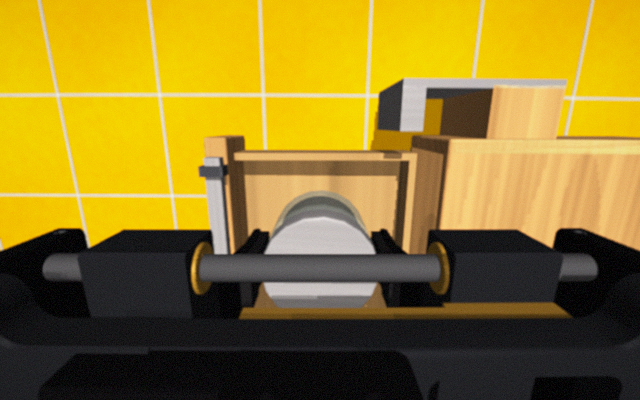

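Request:
{"method": "arm_command", "body": {"targets": [[[0,0.015,0,0,0,0],[0,0.02,0,0,0,0],[0,0.02,0,0,0,0],[0,0.018,0,0,0,0],[0,0.01,0,0,0,0],[0,0.005,0,0,0,0],[0,0.002,0,0,0,0],[0,0.001,0,0,0,0],[0,0.001,0,0,0,0],[0,0,0,0,0,0],[0,0,0,0,0,0]]]}}

```text
time: 26.65
ee_pos: [0.6061, 0.1531, 0.0054]
eef_rot: [-0.707, -0.003, 0.002, 0.707]
ft_force: [1.0, 0.1, -2.2]
width: 0.0596
```

Request:
{"method": "arm_command", "body": {"targets": [[[0,0.001,0,0,0,0],[0,0.001,0,0,0,0],[0,0.0005,0,0,0,0],[0,0,0,0,0,0],[0,0,0,0,0,0]]]}}

```text
time: 27.07
ee_pos: [0.6059, 0.153, 0.0027]
eef_rot: [-0.707, -0.003, 0.002, 0.707]
ft_force: [-0.9, -0.2, 4.5]
width: 0.0597
```

Request:
{"method": "arm_command", "body": {"targets": [[[0,-0.001,0,0,0,0],[0,0,0,0,0,0],[0,0,0,0,0,0],[0,0,0,0,0,0],[0,-0.015,0,0,0,0],[0,-0.03,0,0,0,0],[0,-0.035,0,0,0,0],[0,-0.035,0,0,0,0],[0,-0.04,0,0,0,0],[0,0,-0.015,0,0,0],[0,0,-0.03,0,0,0],[0,0,-0.035,0,0,0]]], "hand": 0.85}}

```text
time: 28.07
ee_pos: [0.6063, 0.0744, 0.1585]
eef_rot: [-0.707, -0.005, 0.004, 0.708]
ft_force: [0.7, -0.3, -0.8]
width: 0.074
```

Request:
{"method": "arm_command", "body": {"targets": [[[0,0,-0.04,0,0,0],[-0.005,0,-0.04,0,0,0],[-0.005,0,-0.04,0,0,0],[-0.005,0,-0.04,0,0,0],[-0.005,0,-0.04,0,0,0],[-0.005,0,-0.04,0,0,0],[-0.005,0,-0.04,0,0,0],[-0.005,0,-0.04,0,0,0],[-0.005,0,-0.04,0,0,0],[-0.005,0,-0.04,0,0,0],[-0.005,0,-0.025,0,0,0],[0,0,0,0,0,0]]], "hand": 1}}

```text
time: 29.07
ee_pos: [0.5555, -0.36, 0.1578]
eef_rot: [0.708, -0.001, -0.0, -0.706]
ft_force: [-0.4, -1.6, -0.1]
width: 0.0865
```

Run:
```python
from h import *
st()
w=cam('wrist'); cv2.imwrite('pics/w22.png',w['pixels']); wj(w)
c=cam('top');jars(c); cv2.imwrite('pics/t22.png',cv2.resize(c['pixels'][60:260,170:490],None,fx=2.5,fy=2.5,interpolation=cv2.INTER_CUBIC))
```

```text
{'time': np.float64(29.0667), 'ee_pos': array([ 0.5555, -0.36  ,  0.1578]), 'ft_force': array([-0.3827, -1.5648, -0.0697]), 'width': np.float64(0.0865), 'joint_positions': array([ 0.0787,  0.4712,  0.5973,  1.4158, -0.2617,  1.3344,  0.6849])}
[[ 1.     -0.0018  0.0011]
 [-0.0011 -0.0036  1.    ]
 [-0.0018 -1.     -0.0036]]
[ 295  150   56   59 2373] [53.  55.4] [ 0.5583 -0.3454  0.058 ]
[ 186  180   54   48 2089] [48.8 54.1] [ 0.442  -0.3733  0.058 ]
jar? [247 157  20  19 298] [256.4933 166.4698] [0.6091 0.1575 0.05  ]
jar? [269 157  20  19 296] [278.4426 166.4662] [0.6092 0.0827 0.05  ]
jar? [394 173  20  18 267] [403.7978 181.9438] [ 0.5564 -0.345   0.05  ]
```

View pics/w22.png

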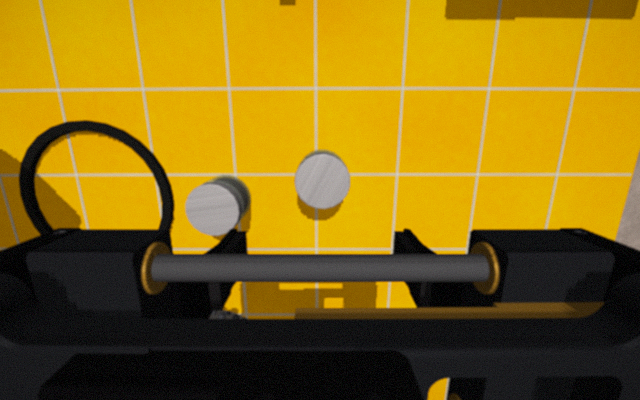

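View pics/t22.png

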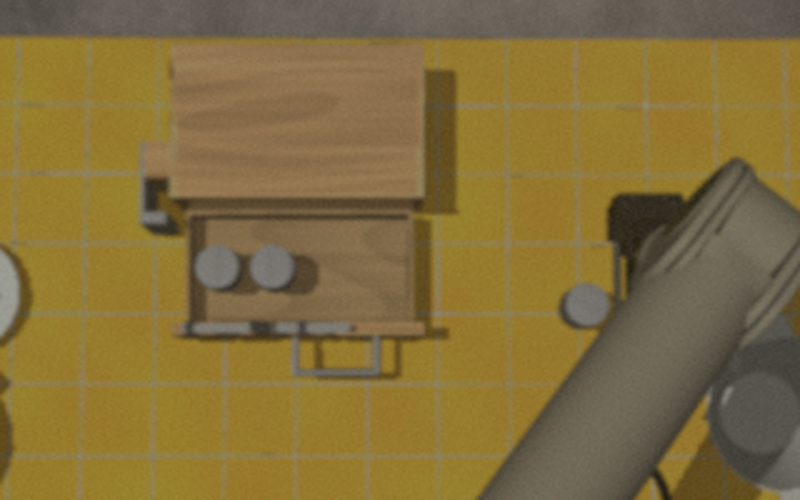

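Request:
{"method": "arm_command", "body": {"targets": [[[0.002,0.01,0.014,0,0,0],[0,0.03,0,0,0,0],[0,0.03,0,0,0,0],[0,0.03,0,0,0,0],[0,0.03,0,0,0,0],[0,0.022,0,0,0,0],[0,0.01,0,0,0,0],[0,0.005,0,0,0,0],[0,0,0,0,0,0],[0,0,0,0,0,0]]]}}

```text
time: 30.0
ee_pos: [0.5623, -0.3384, -0.0076]
eef_rot: [0.707, 0.003, -0.002, -0.707]
ft_force: [-0.4, -0.4, 0.1]
width: 0.0867
```

Run:
```python
from h import *
st()
w=cam('wrist'); cv2.imwrite('pics/w23.png',w['pixels'][160:320,160:480])
```

```text
{'time': np.float64(30.0), 'ee_pos': array([ 0.5623, -0.3384, -0.0076]), 'ft_force': array([-0.4158, -0.3952,  0.1184]), 'width': np.float64(0.0867), 'joint_positions': array([ 0.0858,  0.6073,  0.5271,  1.5894, -0.3406,  1.0359,  0.7181])}
[[ 1.      0.0017 -0.0082]
 [ 0.0082 -0.0005  1.    ]
 [ 0.0017 -1.     -0.0006]]
```

View pics/w23.png

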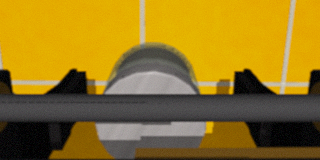

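Request:
{"method": "arm_command", "body": {"targets": [[[-0.004,0.004,-0.006,0,0,0],[0,0,0,0,0,0],[0,0,0,0,0,0]]]}}

```text
time: 30.3
ee_pos: [0.5569, -0.3454, -0.0124]
eef_rot: [0.707, 0.002, -0.002, -0.707]
ft_force: [0.1, 0.3, 0.0]
width: 0.0868
```

Request:
{"method": "arm_command", "body": {"targets": [[[0,0,0,0,0,0],[0,0,0,0,0,0],[0,0,0,0,0,0],[0,0,0,0,0,0],[0,0,0,0,0,0],[0,0,0,0,0,0]]], "hand": 0, "grip_force": 9}}

```text
time: 30.8
ee_pos: [0.5574, -0.3444, -0.0129]
eef_rot: [-0.707, -0.003, 0.003, 0.707]
ft_force: [0.6, 0.0, 0.1]
width: 0.0597
```

Request:
{"method": "arm_command", "body": {"targets": [[[0,-0.01,0,0,0,0],[0,-0.02,0,0,0,0],[0,-0.02,0,0,0,0],[0,-0.02,0,0,0,0],[0,-0.02,0,0,0,0],[0,-0.02,0,0,0,0],[0.002,0,0.012,0,0,0],[0.003,0,0.02,0,0,0],[0.004,0,0.025,0,0,0],[0.004,0,0.025,0,0,0],[0.004,0,0.025,0,0,0],[0.004,0,0.025,0,0,0]]]}}

```text
time: 31.8
ee_pos: [0.5771, -0.2102, 0.0967]
eef_rot: [-0.707, -0.003, 0.003, 0.707]
ft_force: [-0.1, 0.1, -2.3]
width: 0.06
```

Request:
{"method": "arm_command", "body": {"targets": [[[0.004,0,0.025,0,0,0],[0.004,0,0.025,0,0,0],[0.004,0,0.025,0,0,0],[0.004,0,0.025,0,0,0],[0.004,0,0.025,0,0,0],[0.004,0,0.025,0,0,0],[0.002,0,0.025,0,0,0],[0,0,0.02,0,0,0],[0,0,0.015,0,0,0],[0,0,0.008,0,0,0],[0,0,0,0,0,0],[0,0,0,0,0,0]]]}}

```text
time: 32.8
ee_pos: [0.6014, 0.0055, 0.097]
eef_rot: [0.707, 0.003, -0.003, -0.707]
ft_force: [0.6, 0.0, -1.5]
width: 0.0599
```

Run:
```python
from h import *
st()
w=cam('wrist'); cv2.imwrite('pics/w24.png',w['pixels'])
jars(cam('top'))
```

```text
{'time': np.float64(32.8), 'ee_pos': array([0.6014, 0.0055, 0.097 ]), 'ft_force': array([ 0.6026,  0.0026, -1.5211]), 'width': np.float64(0.0599), 'joint_positions': array([-0.4648,  0.3605,  0.471 ,  1.6571, -0.1747,  1.1663,  0.057 ])}
[[ 1.     -0.0003 -0.0078]
 [ 0.0078 -0.0003  1.    ]
 [-0.0003 -1.     -0.0003]]
jar? [402 208  21  17 275] [412.9855 216.4545] [ 0.4389 -0.3743  0.05  ]
```

View pics/w24.png

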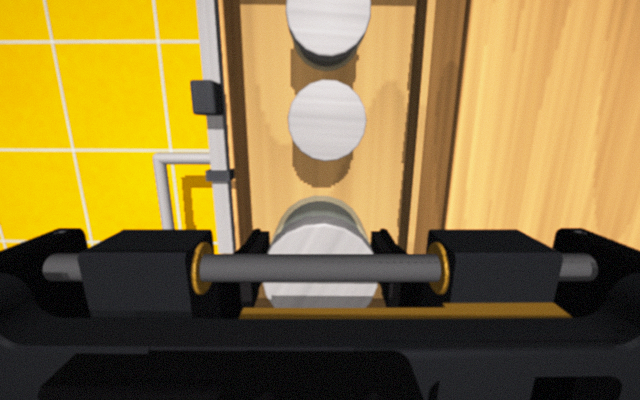

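Request:
{"method": "arm_command", "body": {"targets": [[[0.004,0.015,0,0,0,0],[0,0.02,0,0,0,0],[0,0.02,0,0,0,0],[0,0.018,0,0,0,0],[0,0.01,0,0,0,0],[0,0.005,0,0,0,0],[0,0.002,0,0,0,0],[0,0.001,0,0,0,0],[0,0.001,0,0,0,0],[0,0,0,0,0,0],[0,0,0,0,0,0]]]}}

```text
time: 33.82
ee_pos: [0.6062, 0.006, 0.0058]
eef_rot: [-0.707, -0.003, 0.002, 0.707]
ft_force: [0.3, -0.4, -1.9]
width: 0.0599
```

Request:
{"method": "arm_command", "body": {"targets": [[[0,0.001,0,0,0,0],[0,0.001,0,0,0,0],[0,0.0005,0,0,0,0],[0,0,0,0,0,0],[0,0,0,0,0,0]]]}}

```text
time: 34.23
ee_pos: [0.606, 0.006, 0.003]
eef_rot: [-0.707, -0.003, 0.002, 0.707]
ft_force: [-1.1, 0.1, 4.1]
width: 0.06
```

Request:
{"method": "arm_command", "body": {"targets": [[[0,-0.001,0,0,0,0],[0,0,0,0,0,0],[0,0,0,0,0,0],[0,0,0,0,0,0],[0,-0.015,0,0,0,0],[0,-0.03,0,0,0,0],[0,-0.035,0,0,0,0],[0,-0.035,0,0,0,0],[0,-0.04,0,0,0,0],[0,0,-0.015,0,0,0],[-0.005,0,-0.03,0,0,0],[-0.01,0,-0.03,0,0,0]]], "hand": 0.85}}

```text
time: 35.23
ee_pos: [0.592, -0.0688, 0.1591]
eef_rot: [-0.707, -0.004, 0.003, 0.707]
ft_force: [0.1, -0.4, -0.3]
width: 0.0742
```

Request:
{"method": "arm_command", "body": {"targets": [[[-0.015,0,-0.03,0,0,0],[-0.015,0,-0.03,0,0,0],[-0.015,0,-0.03,0,0,0],[-0.015,0,-0.03,0,0,0],[-0.015,0,-0.03,0,0,0],[-0.015,0,-0.03,0,0,0],[-0.015,0,-0.03,0,0,0],[-0.015,0,-0.03,0,0,0],[-0.015,0,-0.03,0,0,0],[-0.012,0,-0.03,0,0,0],[-0.005,0,-0.015,0,0,0],[0,0,0,0,0,0]]], "hand": 1}}

```text
time: 36.23
ee_pos: [0.4387, -0.3896, 0.1587]
eef_rot: [0.708, 0.0, -0.001, -0.706]
ft_force: [0.0, -0.4, 0.6]
width: 0.087
```

Run:
```python
from h import *
st()
w=cam('wrist'); cv2.imwrite('pics/w25.png',w['pixels']); wj(w)
jars(cam('top'))
```

```text
{'time': np.float64(36.2333), 'ee_pos': array([ 0.4387, -0.3896,  0.1587]), 'ft_force': array([ 0.0451, -0.3549,  0.5614]), 'width': np.float64(0.087), 'joint_positions': array([ 0.066 ,  0.3039,  0.7111,  1.6338, -0.2034,  1.2796,  0.8144])}
[[ 1.     -0.0008 -0.0013]
 [ 0.0013 -0.0018  1.    ]
 [-0.0008 -1.     -0.0018]]
[ 294  148   53   62 2394] [51.8 58.6] [ 0.4397 -0.3754  0.058 ]
jar? [247 157  20  20 303] [256.5677 166.4092] [0.6093 0.1573 0.05  ]
jar? [269 157  20  20 297] [278.4478 166.5152] [0.6091 0.0826 0.05  ]
jar? [292 158  20  19 293] [301.0922 166.7782] [0.6083 0.0053 0.05  ]
jar? [402 208  22  18 272] [413.0588 216.4963] [ 0.4388 -0.3746  0.05  ]
```

View pics/w25.png

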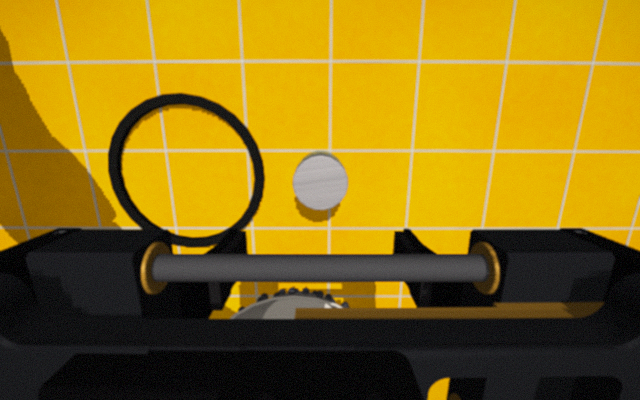

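Request:
{"method": "arm_command", "body": {"targets": [[[-0.003,0.01,0.009,0,0,0],[0,0.03,0,0,0,0],[0,0.03,0,0,0,0],[0,0.03,0,0,0,0],[0,0.03,0,0,0,0],[0,0.022,0,0,0,0],[0,0.01,0,0,0,0],[0,0.005,0,0,0,0],[0,0,0,0,0,0],[0,0,0,0,0,0]]]}}

```text
time: 37.17
ee_pos: [0.4395, -0.3765, -0.0072]
eef_rot: [0.707, 0.003, -0.002, -0.707]
ft_force: [0.2, 0.1, -0.1]
width: 0.087
```

Run:
```python
from h import *
st()
w=cam('wrist'); cv2.imwrite('pics/w26.png',w['pixels'][160:320,160:480])
```

```text
{'time': np.float64(37.1667), 'ee_pos': array([ 0.4395, -0.3765, -0.0072]), 'ft_force': array([ 0.1761,  0.1219, -0.1397]), 'width': np.float64(0.087), 'joint_positions': array([ 0.1185,  0.4729,  0.6309,  1.8122, -0.334 ,  0.9629,  0.8985])}
[[ 1.      0.0014 -0.0081]
 [ 0.0081 -0.0006  1.    ]
 [ 0.0014 -1.     -0.0006]]
```

View pics/w26.png

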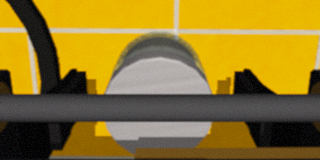

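Request:
{"method": "arm_command", "body": {"targets": [[[0,0.004,0.002,0,0,0],[0,0,0,0,0,0],[0,0,0,0,0,0]]]}}

```text
time: 37.47
ee_pos: [0.4388, -0.3742, -0.0121]
eef_rot: [-0.707, -0.003, 0.003, 0.707]
ft_force: [1.0, 0.7, 0.1]
width: 0.0869
```

Request:
{"method": "arm_command", "body": {"targets": [[[0,0,0,0,0,0],[0,0,0,0,0,0],[0,0,0,0,0,0],[0,0,0,0,0,0],[0,0,0,0,0,0],[0,0,0,0,0,0]]], "hand": 0, "grip_force": 9}}

```text
time: 37.97
ee_pos: [0.4386, -0.3744, -0.0124]
eef_rot: [-0.707, -0.003, 0.003, 0.707]
ft_force: [0.2, 0.0, 0.4]
width: 0.06
```

Request:
{"method": "arm_command", "body": {"targets": [[[0,-0.01,0,0,0,0],[0,-0.02,0,0,0,0],[0,-0.02,0,0,0,0],[0,-0.02,0,0,0,0],[0,-0.02,0,0,0,0],[0,-0.02,0,0,0,0],[0.007,0,0.012,0,0,0],[0.012,0,0.02,0,0,0],[0.013,0,0.023,0,0,0],[0.013,0,0.023,0,0,0],[0.013,0,0.023,0,0,0],[0.013,0,0.023,0,0,0]]]}}

```text
time: 38.97
ee_pos: [0.5088, -0.2487, 0.0982]
eef_rot: [-0.707, -0.003, 0.002, 0.707]
ft_force: [0.6, 0.4, -1.6]
width: 0.0599
```

Request:
{"method": "arm_command", "body": {"targets": [[[0.013,0,0.023,0,0,0],[0.013,0,0.023,0,0,0],[0.013,0,0.023,0,0,0],[0.013,0,0.023,0,0,0],[0.013,0,0.023,0,0,0],[0.013,0,0.023,0,0,0],[0.012,0,0.023,0,0,0],[0.009,0,0.015,0,0,0],[0.006,0,0.008,0,0,0],[0,0,0,0,0,0],[0,0,0,0,0,0]]]}}

```text
time: 39.88
ee_pos: [0.6118, -0.0664, 0.0976]
eef_rot: [0.707, 0.002, -0.003, -0.707]
ft_force: [0.8, -0.2, -2.6]
width: 0.06
```

Run:
```python
from h import *
st()
w=cam('wrist'); cv2.imwrite('pics/w27.png',w['pixels'])
```

```text
{'time': np.float64(39.8833), 'ee_pos': array([ 0.6118, -0.0664,  0.0976]), 'ft_force': array([ 0.8046, -0.2435, -2.5658]), 'width': np.float64(0.06), 'joint_positions': array([-0.3895,  0.4015,  0.539 ,  1.6203, -0.2175,  1.1808,  0.2044])}
[[ 1.     -0.0005 -0.0068]
 [ 0.0068 -0.0009  1.    ]
 [-0.0005 -1.     -0.0009]]
```

View pics/w27.png

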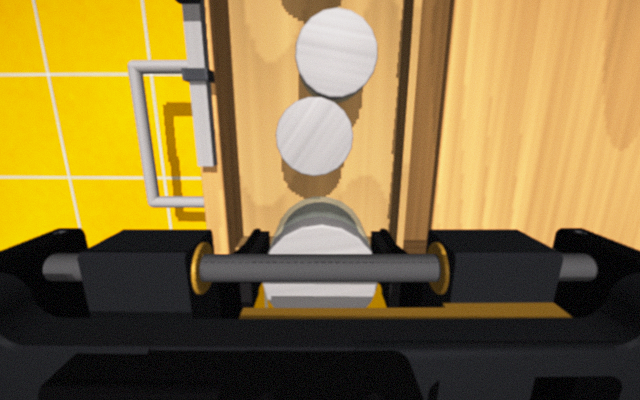

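Run:
```python
from h import *
w=cam('wrist'); print(onz(w,(314,135),.074),onz(w,(337,52),.074),onz(w,(314,174),.074))
cv2.imwrite('pics/w28.png',w['pixels'])
```

```text
[ 0.60759015 -0.00411484  0.074     ] [0.62364925 0.05295771 0.074     ] [ 0.60763548 -0.03362526  0.074     ]
```

Request:
{"method": "arm_command", "body": {"targets": [[[0.008,0.015,-0.004,0,0,0],[0,0.02,0,0,0,0],[0,0.01,0,0,0,0],[0,0,0,0,0,0],[0,0,0,0,0,0]]]}}

```text
time: 40.4
ee_pos: [0.6196, -0.0699, 0.0526]
eef_rot: [0.707, 0.002, -0.003, -0.707]
ft_force: [0.6, 0.5, -1.6]
width: 0.0597
```

Run:
```python
from h import *
st()
w=cam('wrist'); cv2.imwrite('pics/w29.png',w['pixels']); print(onz(w,(320,120),.074))
c=cam('scene');  cv2.imwrite('pics/s29.png',cv2.convertScaleAbs(cv2.resize(c['pixels'][180:270,285:415],None,fx=6,fy=6,interpolation=cv2.INTER_CUBIC),alpha=1.5))
```

```text
{'time': np.float64(40.4), 'ee_pos': array([ 0.6196, -0.0699,  0.0526]), 'ft_force': array([ 0.5538,  0.4625, -1.6452]), 'width': np.float64(0.0597), 'joint_positions': array([-0.3646,  0.4654,  0.5221,  1.6389, -0.2527,  1.1063,  0.232 ])}
[[ 1.     -0.0011 -0.0063]
 [ 0.0063 -0.0002  1.    ]
 [-0.0011 -1.     -0.0002]]
[0.62   0.0034 0.074 ]
```

View pics/w29.png

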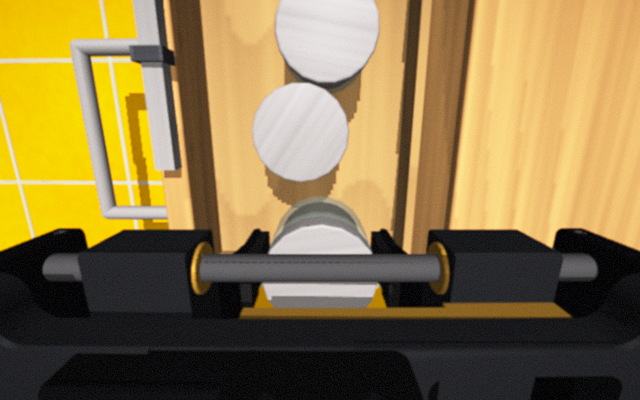

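View pics/s29.png

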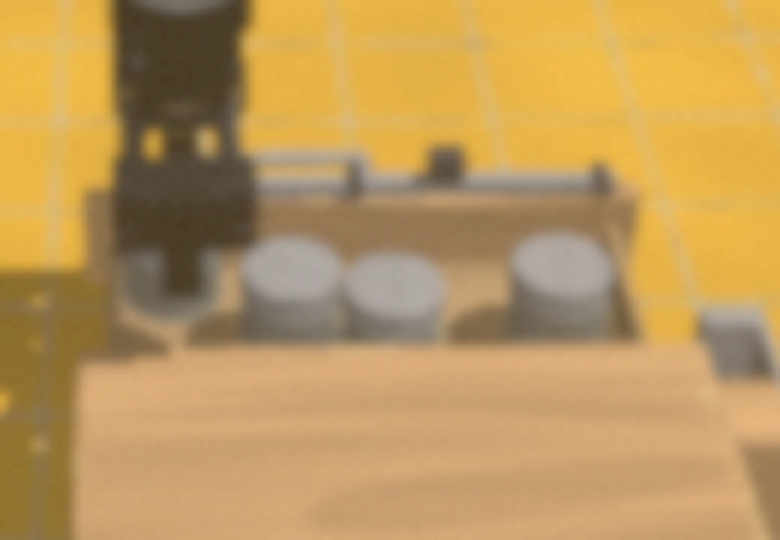

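Run:
```python
from h import *
w=cam('wrist'); print('w',onz(w,(300,131),.074),onz(w,(327,33),.074),'bottom edge',onz(w,(302,181),.074))
c=cam('scene')
for u,v in [(291,268),(395,285),(563,265)]: print(onz(c,(285+u/6,180+v/6),.074))
# held jar left edge in scene
print(onz(c,(285+118/6,180+280/6),.1), proj(c,[[.605,-.107,.046],[.605,-.107,.016]])*6-[285*6,180*6])
```

```text
w [ 0.6089874  -0.00271075  0.074     ] [0.62450174 0.05067309 0.074     ] bottom edge [ 0.60996877 -0.03325023  0.074     ]
[ 0.61106354 -0.00312907  0.074     ]
[0.62770967 0.05526088 0.074     ]
[0.61105654 0.15401179 0.074     ]
[ 0.65295781 -0.10211735  0.1       ] [[111.53836918 301.14908628]
 [112.42217661 340.54185801]]
```

Request:
{"method": "arm_command", "body": {"targets": [[[0,0.012,0.0005,0,0,0],[0,0.012,0,0,0,0],[0,0.01,0,0,0,0],[0,0.005,0,0,0,0],[0,0.003,0,0,0,0],[0,0.002,0,0,0,0],[0,0.001,0,0,0,0],[0,0.001,0,0,0,0],[0,0,0,0,0,0],[0,0,0,0,0,0]]]}}

```text
time: 41.43
ee_pos: [0.6205, -0.0685, 0.0069]
eef_rot: [-0.707, -0.003, 0.002, 0.707]
ft_force: [0.7, 1.0, -2.3]
width: 0.0597
```

Run:
```python
from h import *
st()
w=cam('wrist'); cv2.imwrite('pics/w30.png',w['pixels'])
c=cam('scene');  cv2.imwrite('pics/s30.png',cv2.convertScaleAbs(cv2.resize(c['pixels'][180:270,285:415],None,fx=6,fy=6,interpolation=cv2.INTER_CUBIC),alpha=1.5))
```

```text
{'time': np.float64(41.4333), 'ee_pos': array([ 0.6205, -0.0685,  0.0069]), 'ft_force': array([ 0.6621,  0.9741, -2.2929]), 'width': np.float64(0.0597), 'joint_positions': array([-0.35  ,  0.5186,  0.5015,  1.6716, -0.2829,  1.0237,  0.2519])}
[[ 1.      0.0005 -0.0075]
 [ 0.0075  0.0001  1.    ]
 [ 0.0005 -1.      0.0001]]
```

View pics/w30.png

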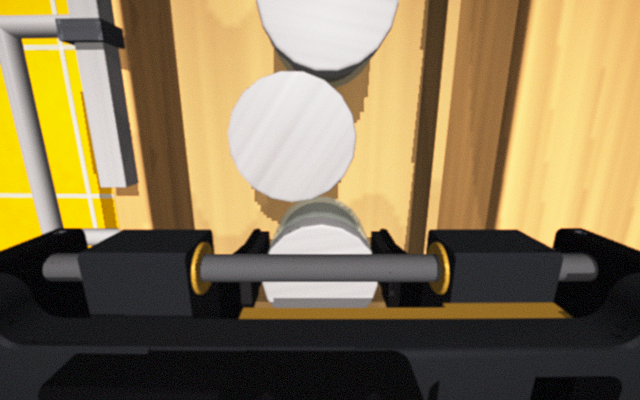

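View pics/s30.png

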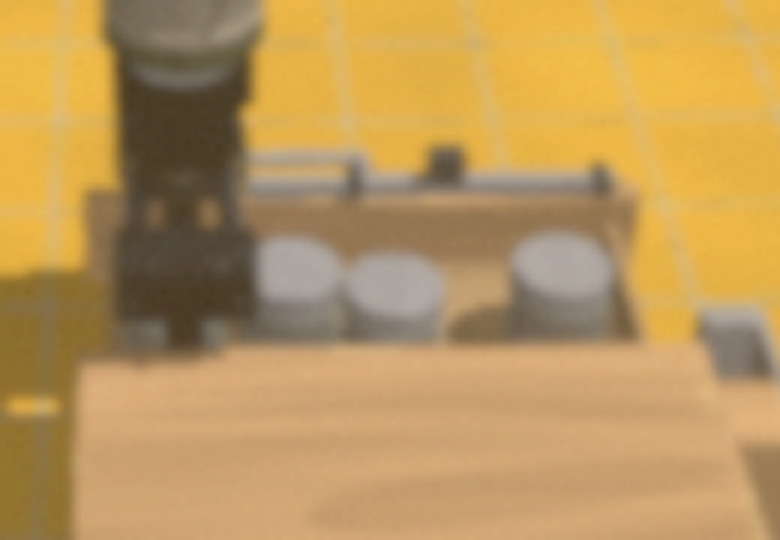

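Request:
{"method": "arm_command", "body": {"targets": [[[0,0.001,0,0,0,0],[0,0.001,0,0,0,0],[0,0.001,0,0,0,0],[0,0,0,0,0,0],[0,0,0,0,0,0]]]}}

```text
time: 41.95
ee_pos: [0.6203, -0.0685, 0.0037]
eef_rot: [-0.707, -0.003, 0.003, 0.707]
ft_force: [0.3, 0.1, -1.4]
width: 0.0598
```

Request:
{"method": "arm_command", "body": {"targets": [[[0,0.0005,0,0,0,0],[0,0.0005,0,0,0,0],[0,0,0,0,0,0],[0,0,0,0,0,0]]]}}

```text
time: 42.28
ee_pos: [0.621, -0.0685, 0.0036]
eef_rot: [-0.707, -0.003, 0.002, 0.707]
ft_force: [-1.4, -0.3, 5.6]
width: 0.0599
```

Request:
{"method": "arm_command", "body": {"targets": [[[0,-0.0005,0,0,0,0],[0,0,0,0,0,0],[0,0,0,0,0,0],[0,0,0,0,0,0],[0,-0.01,0,0,0,0],[0,-0.025,0,0,0,0],[0,-0.035,0,0,0,0],[0,-0.035,0,0,0,0],[0,-0.03,0,0,0,0],[0,-0.015,0,0,0,0],[0,0,0,0,0,0]]], "hand": 0.8}}

```text
time: 43.2
ee_pos: [0.6224, -0.069, 0.1583]
eef_rot: [-0.707, -0.005, 0.0, 0.707]
ft_force: [1.1, -0.7, 0.2]
width: 0.0695
```

Request:
{"method": "arm_command", "body": {"targets": [[[-0.01,0,0.004,0,0,0],[-0.02,0,0.008,0,0,0],[-0.025,0,0.01,0,0,0],[-0.025,0,0.01,0,0,0],[-0.025,0,0.01,0,0,0],[-0.025,0,0.01,0,0,0],[-0.02,0,0.008,0,0,0],[-0.007,0,0.004,0,0,0],[0,0,0,0,0,0]]], "hand": 0.4}}

```text
time: 43.95
ee_pos: [0.4617, -0.0047, 0.1532]
eef_rot: [-0.707, -0.003, 0.003, 0.708]
ft_force: [1.0, 0.7, -0.8]
width: 0.035
```

Run:
```python
from h import *
st()
w=cam('wrist'); cv2.imwrite('pics/w31.png',w['pixels'])
c=cam('scene');  cv2.imwrite('pics/s31.png',cv2.convertScaleAbs(cv2.resize(c['pixels'][180:270,285:415],None,fx=6,fy=6,interpolation=cv2.INTER_CUBIC),alpha=1.5))
c=cam('top');  jars(c); cv2.imwrite('pics/t31.png',cv2.convertScaleAbs(cv2.resize(c['pixels'][110:200,220:360],None,fx=5.5,fy=5.5,interpolation=cv2.INTER_CUBIC),alpha=1.5))
```

```text
{'time': np.float64(43.95), 'ee_pos': array([ 0.4617, -0.0047,  0.1532]), 'ft_force': array([ 1.0238,  0.6895, -0.8407]), 'width': np.float64(0.035), 'joint_positions': array([-0.5878, -0.0351,  0.4956,  1.9369,  0.0163,  1.2356, -0.0887])}
[[ 1.     -0.     -0.0091]
 [ 0.0091  0.0013  1.    ]
 [-0.     -1.      0.0013]]
jar? [314 153  20  20 298] [323.5503 162.406 ] [ 0.6234 -0.0715  0.05  ]
jar? [247 157  20  19 302] [256.4305 166.2417] [0.6099 0.1577 0.05  ]
```

View pics/w31.png

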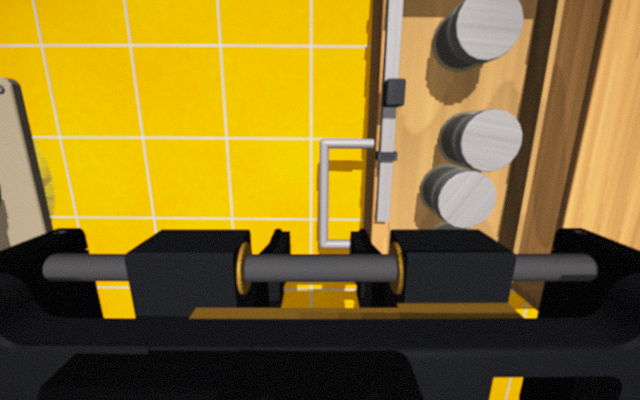

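View pics/s31.png

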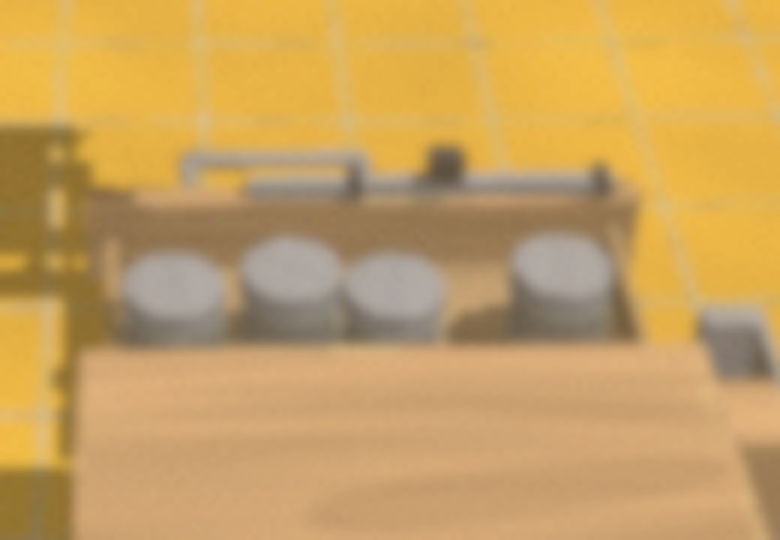

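View pics/t31.png

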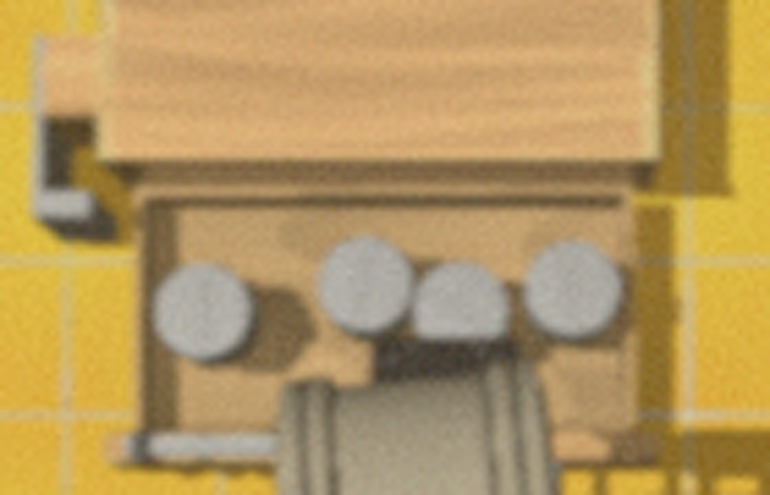

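Request:
{"method": "arm_command", "body": {"targets": [[[0.001,0.02,0,0,0,0],[0,0.03,0,0,0,0],[0,0.03,0,0,0,0],[0,0.03,0,0,0,0],[0,0.02,0,0,0,0],[0,0.012,0,0,0,0],[0,0.006,0,0,0,0],[0,0,0,0,0,0],[0,0,0,0,0,0]]]}}

```text
time: 44.85
ee_pos: [0.4644, -0.0062, 0.0054]
eef_rot: [0.707, 0.002, -0.002, -0.707]
ft_force: [-0.1, -0.9, 0.1]
width: 0.0348
```

Request:
{"method": "arm_command", "body": {"targets": [[[0,0,0,0,0,0],[0,0,0,0,0,0],[0,0,0,0,0,0],[0,0,0,0,0,0],[0,0,0,0,0,0],[0,0,0,0,0,0]]], "hand": 0, "grip_force": 30}}

```text
time: 45.35
ee_pos: [0.4644, -0.0055, 0.0056]
eef_rot: [-0.707, -0.003, 0.002, 0.707]
ft_force: [-0.2, -0.4, 3.1]
width: 0.009
```

Request:
{"method": "arm_command", "body": {"targets": [[[0.002,0,0,0,0,0],[0.004,0,0,0,0,0],[0.006,0,0,0,0,0],[0.008,0,0,0,0,0],[0.009,0,0,0,0,0],[0.009,0,0,0,0,0],[0.009,0,0,0,0,0],[0.009,0,0,0,0,0],[0.009,0,0,0,0,0],[0.009,0,0,0,0,0],[0.009,0,0,0,0,0],[0.009,0,0,0,0,0]]]}}

```text
time: 46.35
ee_pos: [0.5562, -0.0051, 0.0056]
eef_rot: [-0.707, -0.003, 0.003, 0.707]
ft_force: [-3.0, -0.9, 8.8]
width: 0.0091
```

Request:
{"method": "arm_command", "body": {"targets": [[[0.009,0,0,0,0,0],[0.009,0,0,0,0,0],[0.009,0,0,0,0,0],[0.009,0,0,0,0,0],[0.008,0,0,0,0,0],[0.007,0,0,0,0,0],[0.006,0,0,0,0,0],[0.005,0,0,0,0,0],[0.003,0,0,0,0,0],[0,0,0,0,0,0],[0,0,0,0,0,0]]]}}

```text
time: 47.27
ee_pos: [0.6217, -0.0048, 0.0056]
eef_rot: [0.707, 0.003, -0.002, -0.707]
ft_force: [1.7, -1.0, 4.8]
width: 0.0087
```

Run:
```python
from h import *
st()
w=cam('wrist'); cv2.imwrite('pics/w32.png',w['pixels'])
```

```text
{'time': np.float64(47.2667), 'ee_pos': array([ 0.6217, -0.0048,  0.0056]), 'ft_force': array([ 1.6897, -1.0169,  4.7838]), 'width': np.float64(0.0087), 'joint_positions': array([-0.4343,  0.509 ,  0.4745,  1.6799, -0.2649,  1.0152,  0.1364])}
[[ 1.      0.0017 -0.0073]
 [ 0.0073 -0.0002  1.    ]
 [ 0.0017 -1.     -0.0002]]
```

View pics/w32.png

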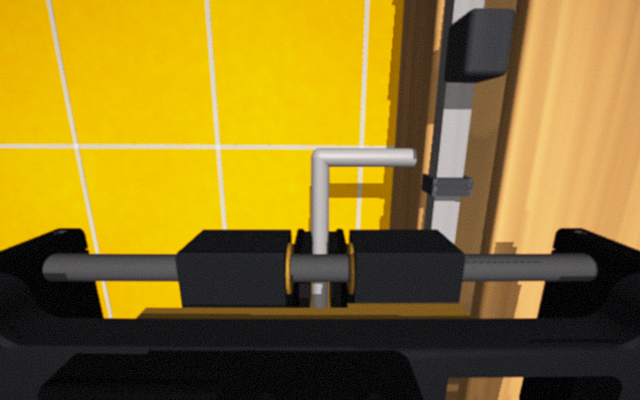

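Another 6–8 mm to go; I push slowly until the force shows the stop.

Request:
{"method": "arm_command", "body": {"targets": [[[0.002,0,0,0,0,0],[0.002,0,0,0,0,0],[0.002,0,0,0,0,0],[0.001,0,0,0,0,0],[0,0,0,0,0,0]]]}}

```text
time: 47.73
ee_pos: [0.6278, -0.0047, 0.0056]
eef_rot: [0.707, 0.003, -0.002, -0.707]
ft_force: [-0.9, -1.4, 7.6]
width: 0.0088
```

Request:
{"method": "arm_command", "body": {"targets": [[[0.001,0,0,0,0,0],[0.001,0,0,0,0,0],[0,0,0,0,0,0]]]}}

```text
time: 47.98
ee_pos: [0.6282, -0.0047, 0.0056]
eef_rot: [-0.707, -0.001, 0.004, 0.707]
ft_force: [-8.4, -0.6, 13.7]
width: 0.0087
```

Request:
{"method": "arm_command", "body": {"targets": [[[0.001,0,0,0,0,0],[0,0,0,0,0,0],[0,0,0,0,0,0]]]}}

```text
time: 48.23
ee_pos: [0.6282, -0.0048, 0.0055]
eef_rot: [-0.707, -0.001, 0.004, 0.707]
ft_force: [-13.0, -0.5, 18.0]
width: 0.0085
```

Request:
{"method": "arm_command", "body": {"targets": [[[-0.001,0,0,0,0,0],[-0.001,0,0,0,0,0],[0,0,0,0,0,0],[0,0,0,0,0,0],[0,0,0,0,0,0],[0,-0.02,0,0,0,0],[0,-0.03,0,0,0,0],[0,-0.03,0,0,0,0],[0,-0.03,0,0,0,0],[0,-0.02,0,0,0,0],[0,0,0,0,0,0]]], "hand": 0.4}}

```text
time: 49.15
ee_pos: [0.6313, -0.0046, 0.14]
eef_rot: [-0.707, -0.005, 0.0, 0.707]
ft_force: [-0.2, 0.0, 1.0]
width: 0.0343
```

Request:
{"method": "arm_command", "body": {"targets": [[[0,0,0,0,-6.4,0],[0,0,0,0,-6.4,0],[0,0,0,0,-6.4,0],[0,0,0,0,-6.4,0],[0,0,0,0,-6.4,0],[0,0,0,0,-6.4,0],[0,0,0,0,-6.4,0],[0,0,0,0,-6.4,0],[0,0,0,0,-6.4,0],[0,0,0,0,-6.4,0],[0,0,0,0,-6.4,0],[0,0,0,0,-6.4,0]]]}}

```text
time: 50.15
ee_pos: [0.6285, -0.0043, 0.1343]
eef_rot: [-0.551, -0.443, 0.443, 0.551]
ft_force: [-0.5, 0.3, -0.4]
width: 0.0346
```

Request:
{"method": "arm_command", "body": {"targets": [[[0,0,0,0,-6.4,0],[0,0,0,0,-6.4,0],[0,0,0,0,0,0],[0,0,0,0,0,0]]], "hand": 0.45}}

```text
time: 50.48
ee_pos: [0.6285, -0.0045, 0.1345]
eef_rot: [-0.501, -0.499, 0.499, 0.501]
ft_force: [0.8, 0.5, 0.4]
width: 0.0389
```

Run:
```python
from h import *
st()
w=cam('wrist'); cv2.imwrite('pics/w33.png',w['pixels'])
c=cam('top'); cv2.imwrite('pics/t33.png',cv2.resize(c['pixels'][110:200,220:360],None,fx=5.5,fy=5.5,interpolation=cv2.INTER_CUBIC))
```

```text
{'time': np.float64(50.4833), 'ee_pos': array([ 0.6285, -0.0045,  0.1345]), 'ft_force': array([0.8468, 0.4568, 0.4302]), 'width': np.float64(0.0389), 'joint_positions': array([-0.2686,  0.3708,  0.2611,  1.5288, -0.0988,  1.2557,  1.5741])}
[[ 0.0031 -0.0008 -1.    ]
 [ 1.      0.0002  0.0031]
 [ 0.0002 -1.      0.0008]]
```

View pics/w33.png

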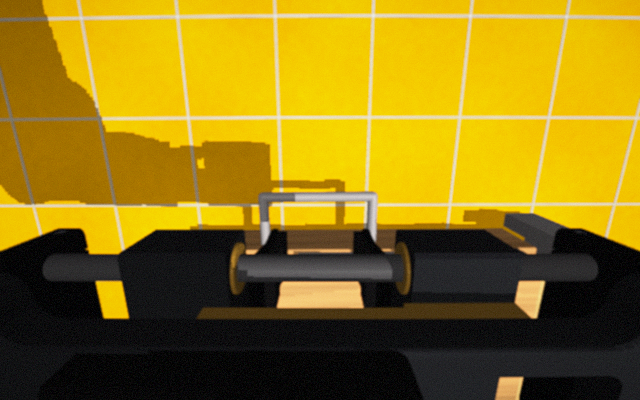

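View pics/t33.png

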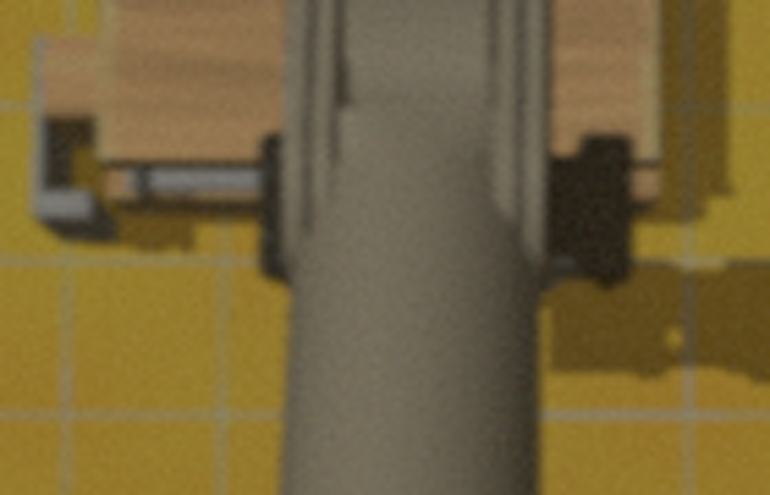

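Request:
{"method": "arm_command", "body": {"targets": [[[0.015,0,-0.008,0,0,0],[0.025,0,-0.013,0,0,0],[0.028,0,-0.014,0,0,0],[0.02,0,-0.012,0,0,0],[0.01,0,-0.005,0,0,0],[0,0.015,0,0,0,0],[0,0.015,0,0,0,0],[0,0,0,0,0,0],[0,0,0,0,0,0]]]}}

```text
time: 51.33
ee_pos: [0.6801, 0.0932, 0.1045]
eef_rot: [-0.5, -0.499, 0.5, 0.5]
ft_force: [0.4, 0.8, -0.0]
width: 0.0391
```

Run:
```python
from h import *
st()
w=cam('wrist'); cv2.imwrite('pics/w34.png',w['pixels'])
c=cam('scene'); cv2.imwrite('pics/s34.png',cv2.convertScaleAbs(cv2.resize(c['pixels'][180:250,310:420],None,fx=7,fy=7,interpolation=cv2.INTER_CUBIC),alpha=2))
```

```text
{'time': np.float64(51.3333), 'ee_pos': array([0.6801, 0.0932, 0.1045]), 'ft_force': array([ 0.4187,  0.7926, -0.0034]), 'width': np.float64(0.0391), 'joint_positions': array([-0.3598,  0.5181,  0.2244,  1.3858, -0.1159,  1.2524,  1.4426])}
[[ 0.0008 -0.0018 -1.    ]
 [ 1.     -0.0007  0.0008]
 [-0.0007 -1.      0.0018]]
```

View pics/w34.png

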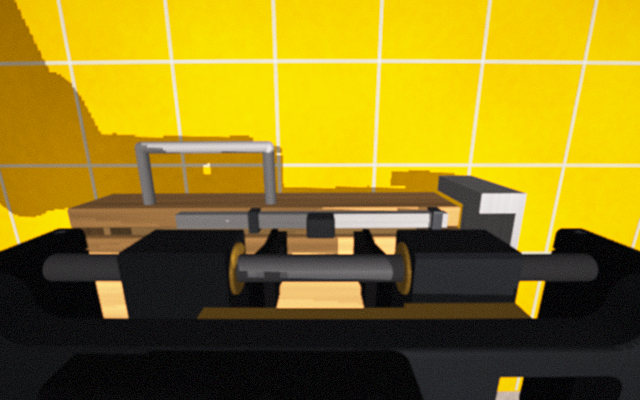

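View pics/s34.png

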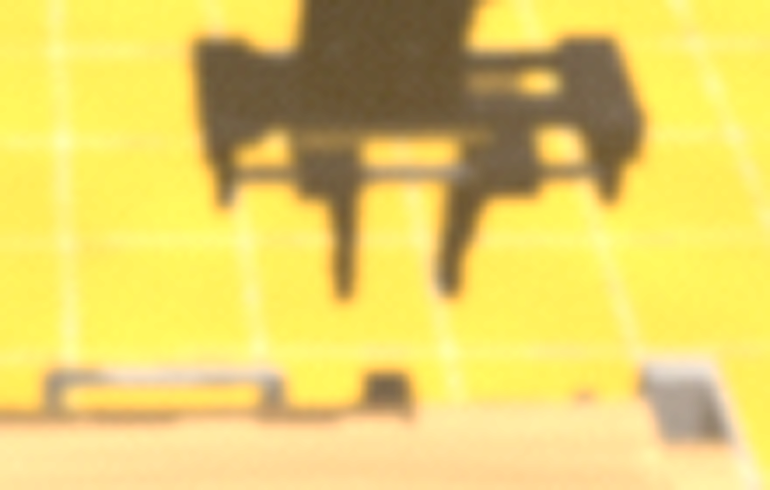

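Request:
{"method": "arm_command", "body": {"targets": [[[0,0.012,0,0,0,0],[0,0.014,0,0,0,0],[0,0.014,0,0,0,0],[0,0.01,0,0,0,0],[0,0.005,0,0,0,0],[0,0.003,0,0,0,0],[0,0,0,0,0,0],[0,0,0,0,0,0]]]}}

```text
time: 52.1
ee_pos: [0.681, 0.0936, 0.0476]
eef_rot: [0.5, 0.5, -0.5, -0.5]
ft_force: [-0.3, -0.6, 0.1]
width: 0.0394
```

Request:
{"method": "arm_command", "body": {"targets": [[[0,0,0,0,0,0],[0,0,0,0,0,0],[0,0,0,0,0,0],[0,0,0,0,0,0],[0,0,0,0,0,0],[0,0,0,0,0,0]]], "hand": 0, "grip_force": 25}}

```text
time: 52.6
ee_pos: [0.681, 0.0937, 0.0475]
eef_rot: [0.5, 0.5, -0.5, -0.5]
ft_force: [-0.6, 0.9, 1.7]
width: 0.0214
```

Gripped (21 mm). Next I slide the bolt home toward +y.

Request:
{"method": "arm_command", "body": {"targets": [[[0.004,0,0,0,0,0],[0.007,0,0,0,0,0],[0.007,0,0,0,0,0],[0.007,0,0,0,0,0],[0.007,0,0,0,0,0],[0.007,0,0,0,0,0],[0.005,0,0,0,0,0],[0.003,0,0,0,0,0],[0.001,0,0,0,0,0],[0,0,0,0,0,0],[0,0,0,0,0,0]]]}}

```text
time: 53.52
ee_pos: [0.6807, 0.1436, 0.0475]
eef_rot: [0.499, 0.501, -0.5, -0.5]
ft_force: [-1.3, 0.5, 5.5]
width: 0.0214
```

Request:
{"method": "arm_command", "body": {"targets": [[[0.001,0,0,0,0,0],[0.001,0,0,0,0,0],[0,0,0,0,0,0]]]}}

```text
time: 53.77
ee_pos: [0.6807, 0.1436, 0.0474]
eef_rot: [-0.5, -0.5, 0.5, 0.5]
ft_force: [-2.7, -4.2, 5.8]
width: 0.0212
```

Firm stop: the tool stayed put and Fy reads −4 N. I release and retreat.

Request:
{"method": "arm_command", "body": {"targets": [[[-0.001,0,0,0,0,0],[-0.001,0,0,0,0,0],[0,0,0,0,0,0],[0,0,0,0,0,0],[0,0,0,0,0,0],[0,-0.015,0,0,0,0],[0,-0.025,0,0,0,0],[0,-0.03,0,0,0,0],[0,-0.03,0,0,0,0],[0,-0.03,0,0,0,0],[0,-0.02,0,0,0,0]]], "hand": 0.43}}

```text
time: 54.68
ee_pos: [0.6814, 0.142, 0.2006]
eef_rot: [0.5, 0.501, -0.499, -0.499]
ft_force: [0.9, 0.5, 0.6]
width: 0.0375
```

Request:
{"method": "arm_command", "body": {"targets": [[[0,-0.01,0.02,0,0,0],[0,0,0.03,0,0,0],[0,0,0.03,0,0,0],[0,0,0.03,0,0,0],[0,0,0.03,0,0,0],[0,0,0.03,0,0,0],[0,0,0.02,0,0,0],[0,0,0,0,0,0],[0,0,0,0,0,0],[0,0,0,0,0,0]]]}}

```text
time: 55.52
ee_pos: [0.4912, 0.1416, 0.2074]
eef_rot: [0.5, 0.5, -0.5, -0.5]
ft_force: [0.6, -0.6, -0.8]
width: 0.0372
```

Run:
```python
from h import *
st()
w=cam('wrist'); cv2.imwrite('pics/w35.png',w['pixels'])
c=cam('top'); cv2.imwrite('pics/t35.png',c['pixels'])
c=cam('scene'); cv2.imwrite('pics/s35.png',cv2.convertScaleAbs(cv2.resize(c['pixels'][190:310,250:460],None,fx=3.6,fy=3.6,interpolation=cv2.INTER_CUBIC),alpha=1.5))
```

```text
{'time': np.float64(55.5167), 'ee_pos': array([0.4912, 0.1416, 0.2074]), 'ft_force': array([ 0.6339, -0.6363, -0.8333]), 'width': np.float64(0.0372), 'joint_positions': array([-0.5401,  0.0616,  0.1784,  1.7305, -0.0112,  1.3497,  1.2118])}
[[-0.0005  0.0007 -1.    ]
 [ 1.      0.0003 -0.0005]
 [ 0.0003 -1.     -0.0007]]
```

View pics/s35.png

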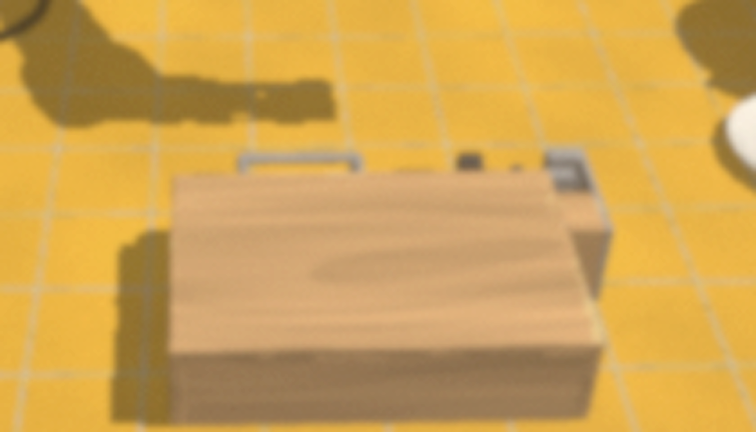

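View pics/t35.png

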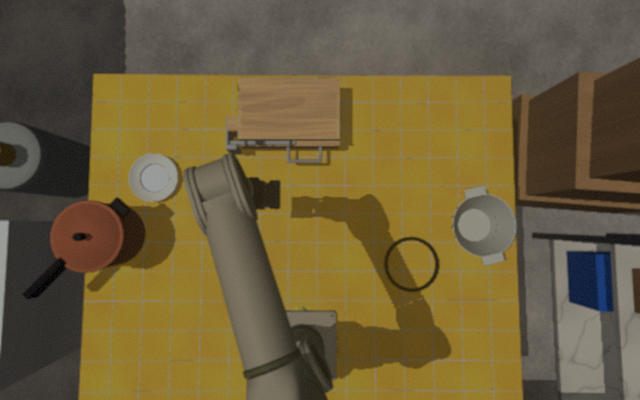

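Run:
```python
from h import *
print(r.close_job())
```

```text
the job is handed in; nothing more can be done
None
```

I finished the job and handed it in. The bolt was slid back, the drawer opened about 165 mm, and all four jars stood upright inside it. The drawer was then eased shut and the bolt slid home, at about 55 s of the 210 s allowed. No verdict was reported.

**Last checks:**
- **Drawer and bolt:** the drawer met a firm stop with the handle at the same x as before it was opened. The bolt met a stop after a 50 mm stroke. In the scene camera the handle and knob are back at their starting pixels.
- **Jars:** they were gripped at 9 N and lowered until they touched the floor. All four stood upright inside the limits just before closing. They can't be seen with the drawer shut, so I have not confirmed them since.
- **Other things:** the plate, colander and ring look unmoved in the top view, judged by eye. The gripper is clear of everything.

**What disagreed with the description:**
- **Finger length:** the real fingertips end about 37 mm short of the reported TCP. My first attempt at the knob closed above it because of this. I corrected for the offset in every later grasp.
- **Disturbance in the drawer:** one jar already placed was found pushed against its neighbour, and I had not touched it. Both were still upright and within limits, so I shifted the last jar's spot slightly to keep clear of them.

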